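# Seat the bearings in their housings and box the spare

## Task

Put each of the three larger ball bearings into the green flanged housing whose bore it fits, lying flat and fully down on the shoulder of the bore. The smallest bearing fits none of them: open the lid of the blue parts box, lay that bearing inside, and close the lid again. Leave the plain setting ring that lies in front of the test machine where it is.

Things in the scene. Friction and masses are not known exactly. Their poses are not given: they have to be found in the camera images.
- bearing_62: Largest loose steel ball bearing: ring 62 mm outside diameter, 30 mm bore, 16 mm high, 0.2 kg, lying flat. Origin at the centre of its underside, z up.
- bearing_47: Middle loose steel ball bearing: 47 mm outside diameter, 20 mm bore, 14 mm high, 0.11 kg, lying flat. Origin at the centre of its underside, z up.
- bearing_35: Second smallest loose steel ball bearing: 35 mm outside diameter, 15 mm bore, 11 mm high, 0.05 kg, lying flat. Origin at the centre of its underside, z up.
- bearing_22: Smallest loose steel ball bearing, the spare: 22 mm outside diameter, 7 mm high, 12 g, lying flat. Origin at the centre of its underside, z up.
- housing_large: Largest green cast housing, fast on the bench, bore upwards: square flange 96 x 96 x 9 mm, round boss 88 mm. Bore 66 mm, for the 62 mm bearing, with a tapered lead-in 5.5 mm deep (72 mm wide at the mouth). Origin at the centre of the underside, on the bore axis, z up. Shoulder (bore bottom, on which the bearing's underside lies) 12 mm, boss top 21 mm above the origin.
- housing_medium: Middle green cast housing, fast on the bench, bore upwards: square flange 84 x 84 x 9 mm, round boss 73 mm. Bore 51 mm, for the 47 mm bearing, with a tapered lead-in 5.5 mm deep (57 mm wide at the mouth). Origin at the centre of the underside, on the bore axis, z up. Shoulder (bore bottom, on which the bearing's underside lies) 11 mm, boss top 19 mm above the origin.
- housing_small: Smallest green cast housing, fast on the bench, bore upwards: square flange 76 x 76 x 9 mm, round boss 61 mm. Bore 39 mm, for the 35 mm bearing, with a tapered lead-in 4.5 mm deep (45 mm wide at the mouth). Origin at the centre of the underside, on the bore axis, z up. Shoulder (bore bottom, on which the bearing's underside lies) 10 mm, boss top 16.5 mm above the origin.
- parts_box: Blue sheet-steel parts box, standing fast, shut by a hinged blue lid: 110 (x) x 120 (y) x 36 mm high, walls and floor 2.5 mm. Origin at the centre of the underside, z up. Hinge line along y at x = +55, z = +36 mm. The lid's steel pull tongue (16 mm wide in y, 7 mm thick) juts 30 mm over the front edge (-x); lid shut, the middle of it is at x = -73, y = 0, z = +36.5 mm of the box.
- box_lid (a joint): Lid angle, rad: 0 shut, growing as it swings up and back about the hinge line to its stop at 1.9 (leaning back past vertical). 0.15 kg; stays open from about 1.7 on, falls shut if let go below 1.5. Pinch the tongue across its width (along the box's y) from above and carry it round an arc of 128 mm radius about the hinge line; it turns between the pads.
- setting_ring: Bystander: plain light-grey steel ring without balls, 76 mm outside diameter, 18 mm high, lying flat in front of the tall grey test machine. Origin at the centre of its underside. The machine (x above 0.53, y from -0.26 to 0.12, 0.67 m tall, overhanging from 0.15 m up) is solid: carry things past its front with the arm drawn in.
Things that resemble listed ones, but are neither listed nor needed, are in the scene too. What is shaped like the bearing_35 but brown is not meant.

How it is judged:
By the outcome, as a careful person would: the job done as asked, in the order asked, and still so for the second after the job is handed in, with the robot touching nothing.
It also fails if it takes over 144 s, if anything falls off the work surface, if the arm or the gripper's body presses on something with over 40 N, if the wrist force passes 120 N, or if a joint passes its speed limit or range.

## Robot

A 6-joint arm with a two-finger parallel gripper is mounted at the origin on a cart in front of the work surface, level with it; the furniture and walls round the work are solid. World frame = base frame: x ahead of the robot, y to its left, z up, the work surface at z = 0. Lengths are in m, angles in rad, forces in N, time in s.
With the tool pointing down it reaches from about 0.4 to 0.925 m from the base axis. Payload 3.4 kg.
Tool frame: the origin (TCP) lies midway between the tips of the shut fingers; the grasp point (between the pads) lies 19 mm behind it (robot.grip_depth is the distance from the TCP to the grasp point, in m); z points along the fingers, y is the line along which they close (so a half turn about z gives the same grasp; the last joint's range is limited). The gripper opens to 85 mm and grips with 20 to 120 N. Pads are 22 mm wide; open, the fingers measure 114 mm over their backs; the gripper's body (76 mm by 85 mm) begins 54 mm behind the grasp point. The pads swing forward as they close: fully open they stand 13 mm farther back than shut.
Start: joints at [1.077, 0.307, 1.506, -0, 1.328, -0.073], TCP at [0.235, 0.525, 0.231] pointing down, gripper open.
Joint ranges: [-3.12, 3.12], [-1.05, 2.28], [0.14, 2.33], [-1.42, 4.57], [0.1, 2.73], [-2.68, 2.68]. Speed limits (rad/s): [2.57, 2.57, 3.14, 3.14, 3.14, 3.14].

## Interface

Orientations are given as a unit quaternion [w, x, y, z].
In Python, from workcell import robot gives the robot as it stands.
- The arm moves only by the tool jog_arm, never from a script. Its argument "plan" is a list of rows, each a list of 2 entries, a list of its own where there are three numbers: the shift along the tool's x, y, z in cm, then the turn, a rotation vector about the tool's x, y, z in degrees. In form: [[[tx, ty, tz], [rx, ry, rz]], ...]. A call has exactly 8 rows; each row shifts and turns the commanded pose from where the row before left it, along the tool's axes as they then stand; what a row does not reach is not made up. A row lasts 1/8 s, in which the tool goes at most 62.5 mm and 10.7 degrees, less where a joint would pass 70% of its speed; a pose out of reach is approached as far as the arm can. A call is refused whole if a number of a shift passes 6.25 or a number of a turn 10.7, either way. A call with a gripper value outside its range is refused whole. "gripper" is the closure in counts, from 0 (fully open) to 255 (shut), set as the call begins (left out, the last holds). The fingers move at their own pace and stop on an object; "force" is the grip in N (left out, the last holds). Time passes only in rows, so rows that do not move let the fingers close, or fill a call up. It gives the time, the measured TCP pose, the force, the opening and the grip force at its end, in the units of the state.
- robot.get_state(): the state, without advancing time (a new reading comes with each control period).
- robot.snapshot(name): name is "side" or "top"; returns (picture, depth): 400x640x3 uint8, red, green, blue; 400x640 float32, m along the optical axis (not along the pixel's ray), 0 where there is no reading.
- robot.camera_info(name): a dict with "mtx" (3x3 intrinsics, pixels), "view" (4x4, takes a point from world to camera coordinates). Camera axes: x right, y down, z forward; pixel columns grow to the right and rows downward; lengths in m; the calibration is good to about 2 mm. A picture is of the moment at which its call begins. camera_info takes no time and is no camera call.
- robot.finish_job(): hands the job in; it is judged then, once.
The state is a dict: "time": time; "qpos": joint angles; "qvel": joint speeds; "joint_torque": joint torques, N m; "tcp_pos": TCP position; "tool_rot": TCP orientation; "contact_force": force on the tool from outside, world axes, zero at the start; "wrist_torque": the same for the moment, N m; "width": finger opening in m; "grip_force": force on a finger pad.
Only numpy, scipy, OpenCV 4.12 (cv2) and the standard library are available. Lean on these libraries where they do the work, as an engineer would, in place of code of your own. Each camera call takes 0.05 s, during which the arm holds its last target. There are 200 camera calls.

## Working session

There is one attempt and no reset: what is moved stays moved. The work goes in short steps, Python scripts to look and compute and a tool call to move; the robot and the scene stay as the last step left them, time stands still between calls to the robot, and variables do not carry over. Pictures are saved under pics/ and viewed, at most 14 in all, crops included, and the job is handed in when it is done.

Besides the shell and the picture viewer there is one more tool, called after ">>>" as a command line: name --argument value ..., lists and objects as JSON in quotes. jog_arm: Moves the arm, as the interface text tells. Its arguments: {"type":"object","properties":{"plan":{"type":"array"},"gripper":{"type":"number"},"force":{"type":"number"}},"required":["plan"]}

```bash
ls; mkdir -p pics; python3 - <<'E'
from workcell import robot
import cv2,numpy as np
np.set_printoptions(precision=4,suppress=True)
print(robot.get_state())
for n in("side","top"):
    p,d=robot.snapshot(n); cv2.imwrite(f"pics/{n}0.png",p[:,:,::-1]); np.save(f"pics/{n}0.npy",d)
    c=robot.camera_info(n); print(n,c["mtx"],c["view"],(d>0).mean())
E
```

```text
pics
{'time': 0.0, 'qpos': array([ 1.0765,  0.3076,  1.5077, -0.    ,  1.3284, -0.0735]), 'qvel': array([ 0.0012,  0.0014, -0.0005,  0.0002, -0.002 ,  0.0007]), 'joint_torque': array([ -0.0021, -45.7549, -25.1913,  -0.0003,   0.0133,  -0.    ]), 'tcp_pos': array([0.2346, 0.5242, 0.2304]), 'tool_rot': array([-0.0003,  0.2089,  0.9779, -0.001 ]), 'contact_force': array([ 0.6813, -1.2041, -0.2522]), 'wrist_torque': array([-0.0119,  0.0299,  0.0197]), 'grip_force': 0.0, 'width': 0.08593758939817318}
side [[420.6529   0.     314.3075]
 [  0.     420.6529 200.7359]
 [  0.       0.       1.    ]] [[-0.9924 -0.1223  0.0105  0.506 ]
 [-0.0895  0.6623 -0.7439  0.1475]
 [ 0.0841 -0.7392 -0.6682  0.9699]
 [ 0.      0.      0.      1.    ]] 0.99587109375
top [[396.6497   0.     322.6499]
 [  0.     396.6497 205.4728]
 [  0.       0.       1.    ]] [[-0.0228 -0.9997  0.007  -0.0808]
 [-0.9975  0.0223 -0.0677  0.5267]
 [ 0.0675 -0.0085 -0.9977  1.086 ]
 [ 0.      0.      0.      1.    ]] 0.9960859375
```

View pics/side0.png

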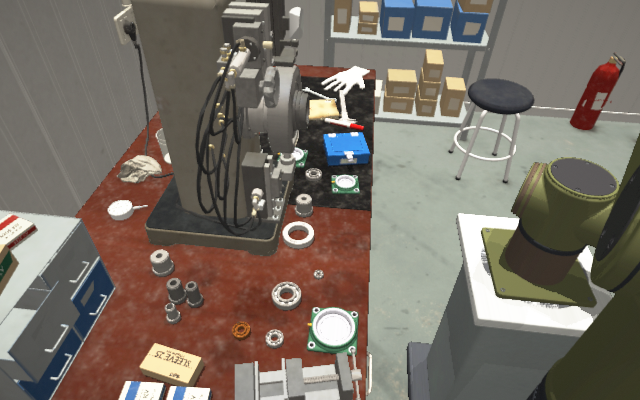

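View pics/top0.png

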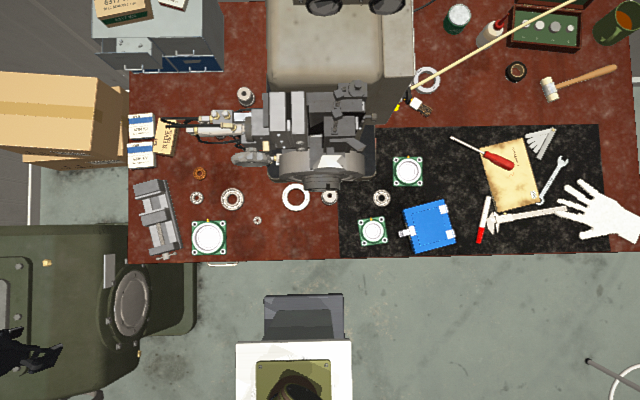

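The views show, in the top picture: bearing_35 (196,198) with its brown twin at (199,172), bearing_62 (231,198), bearing_22 (257,220), the setting ring (295,197), bearing_47 (381,198), the large housing (209,238), two more housings at (407,171) and (372,231), and the box (430,226) with its tongue at (404,233). The side picture shows the same objects.

```bash
cat > h.py <<'E'
import numpy as np,cv2
from workcell import robot
np.set_printoptions(precision=4,suppress=True)
def cam(n): c=robot.camera_info(n); return np.array(c["mtx"]),np.array(c["view"])
def ray(n,uv):
    K,V=cam(n); R=V[:3,:3]
    return -R.T@V[:3,3], R.T@(np.linalg.inv(K)@[uv[0],uv[1],1])
def onz(n,uv,z):
    o,d=ray(n,uv); return o+d*(z-o[2])/d[2]
def cloud(n,d):
    K,V=cam(n); v,u=np.mgrid[:400,:640]
    P=np.stack([(u-K[0,2])/K[0,0]*d,(v-K[1,2])/K[1,1]*d,d],-1)
    return (P-V[:3,3])@V[:3,:3]
def proj(n,P):
    K,V=cam(n); q=K@(V[:3,:3]@np.array(P)+V[:3,3]); return q[:2]/q[2]
def cross2(a,b):  # least squares crossing of two rays
    A=[];B=[]
    for o,d in(a,b):
        d=d/np.linalg.norm(d);M=np.eye(3)-np.outer(d,d);A.append(M);B.append(M@o)
    return np.linalg.lstsq(np.vstack(A),np.hstack(B),rcond=None)[0]
E
python3 - <<'E'
from h import *
t=cv2.imread("pics/top0.png");s=cv2.imread("pics/side0.png")
f=lambda i,u,v,w,h,k:cv2.resize(i[v:v+h,u:u+w],None,fx=k,fy=k,interpolation=cv2.INTER_CUBIC)
a=np.hstack([f(t,180,155,90,110,4.4),f(t,355,150,90,110,4.4)])[:290*2]
cv2.imwrite("pics/topc.png",cv2.resize(a,(792,484)))
b=np.hstack([f(s,225,260,140,100,2.8),f(s,270,130,105,75,3.73)[:280]])
cv2.imwrite("pics/sidec.png",b);print(b.shape)
d=np.load("pics/top0.npy");P=cloud("top",d)
for n in("top","side"):
    P=cloud(n,np.load(f"pics/{n}0.npy"))
    m=(P[...,0]>.4)&(P[...,0]<.7)&(P[...,1]>-.4)&(P[...,1]<-.1)&(P[...,2]>.06)
    Q=P[m]; H=np.zeros((12,12))
    np.maximum.at(H,(((Q[:,0]-.4)/.025).astype(int),((Q[:,1]+.4)/.025).astype(int)),Q[:,2]); print(n);print((H*100).astype(int))
for n,uv in dict(b35=(196,198),b62=(231,198),b22=(257,220),ring=(295,197),b47=(381,198),hl=(209,238),hA=(407,171),hB=(372,231),box=(430,226),ton=(404,233)).items():
    print(n,onz("top",uv,.012), cloud("top",d)[uv[1],uv[0]], proj("side",onz("top",uv,.012)))
E
```

```text
(280, 784, 3)
top
[[ 0  0  0  0  0  0  0  0  0  0  0  0]
 [ 0  0  0  0  0  0  0  0  0  0  0  0]
 [ 0  0  0  0  0  0  0  0  0  0  0  0]
 [ 0  0  0  0  0  0  0  0  0  0  0  0]
 [ 0  0  0  0  0  0  0  0  0  0  0  0]
 [ 0  0  0  0  0  0  0  0  0  0  0 49]
 [ 0  0  0  0  0  0  0  0 32 52 52 51]
 [ 0  0  0  0  0  0  0  6 32 53 54 63]
 [ 0  0  0  0  0  0  6  6  0 55 55 63]
 [ 0  0  0  0  0  0  6  6 47 56 56 61]
 [ 0  0  0  0  0  0  6  6 40 56 58 56]
 [ 0  0  0  0  0 38 54 54 55 56 56 56]]
side
[[ 0  0  0  0  0  0  0  0  0  0  0  0]
 [ 0  0  0  0  0  0  0  0  0  0  0  0]
 [ 0  0  0  0  0  0  0  0  0  0  0  0]
 [ 0  0  0  0  0  0  0  0  0  0  0  0]
 [ 0  0  0  0  0  0  0  0  0  0  0  0]
 [ 0  0  0  0  0  0  0  0  0  0  0 49]
 [ 0  0  0  0  0  0  0  0  0 36 41 50]
 [ 0  0  0  0  0  0  0  0  0  0 50 51]
 [ 0  0  0  0  0  0  0  0  0  0  6 39]
 [ 0  0  0  0  0  0  6  6  0  0  0  0]
 [ 0  0  0  0  0  0  6  6  0 20 20 21]
 [ 0  0  0  0  0  0  0  0  0  0  0  0]]
b35 [0.554  0.2609 0.012 ] [0.5551 0.2645 0.0004] [275.2803 335.7613]
b62 [0.5519 0.1632 0.012 ] [0.5528 0.1656 0.0013] [285.1314 294.2322]
b22 [0.4887 0.0913 0.012 ] [ 0.4891  0.0932 -0.0003] [318.7799 270.5677]
ring [ 0.5507 -0.0158  0.012 ] [ 0.5515 -0.0153  0.0033] [298.422  233.2533]
b47 [ 0.5425 -0.2569  0.012 ] [ 0.5432 -0.2581  0.0039] [313.9839 172.6   ]
hl [0.4417 0.225  0.012 ] [0.4417 0.2245 0.0139] [334.6243 326.0622]
hA [ 0.6173 -0.3328  0.012 ] [ 0.6172 -0.3327  0.0124] [292.3292 154.9777]
hB [ 0.4508 -0.2287  0.012 ] [ 0.4508 -0.2289  0.0109] [345.5165 181.5792]
box [ 0.461  -0.3913  0.012 ] [ 0.4607 -0.3832  0.0413] [345.7601 147.9538]
ton [ 0.4431 -0.3179  0.012 ] [ 0.4433 -0.3112  0.0436] [350.1553 162.6957]
```

View pics/topc.png

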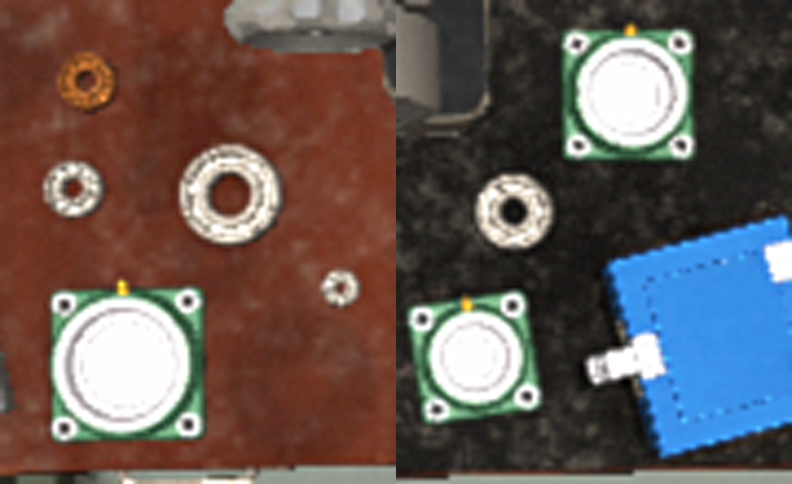

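View pics/sidec.png

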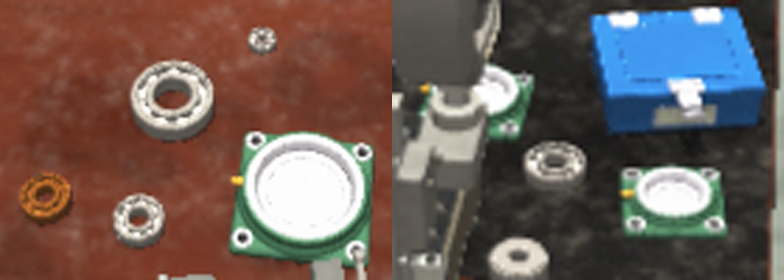

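The crops confirm which housing is which: medium at top (407,171), small at top (372,231) and turned about 8°. The box tongue points left and slightly down at top (402,234). In the side view the medium housing is partly hidden by the machine.

```bash
cat >> h.py <<'E'
def white(img): 
    h=cv2.cvtColor(img,cv2.COLOR_BGR2HSV); return ((h[...,1]<70)&(h[...,2]>95)).astype(np.uint8)
def blob(img,uv,r,close=5,mask=None):
    m=white(img) if mask is None else mask
    m=cv2.morphologyEx(m,cv2.MORPH_CLOSE,cv2.getStructuringElement(cv2.MORPH_ELLIPSE,(close,close)))
    n,l,s,c=cv2.connectedComponentsWithStats(m,connectivity=4)
    k=[i for i in range(1,n) if np.hypot(*(c[i]-uv))<r]
    if not k: return None
    i=max(k,key=lambda i:s[i,4]); cs=max(cv2.findContours((l==i).astype(np.uint8),0,1)[0],key=cv2.contourArea)
    return cs
E
python3 - <<'E'
from h import *
t=cv2.imread("pics/top0.png");s=cv2.imread("pics/side0.png");D=np.load("pics/top0.npy");P=cloud("top",D)
O=dict(b35=(196,198,.0055),b62=(231,198,.008),b22=(257,220,.0035),ring=(295,197,.009),b47=(381,198,.007),hl=(209,238,.021),hm=(407,171,.019),hs=(372,231,.0165))
for n,(u,v,z) in O.items():
    c=blob(t,(u,v),5)
    if c is None: print(n,"no top");continue
    e=cv2.fitEllipse(c);w=onz("top",e[0],z);q=proj("side",w)
    m=cv2.drawContours(np.zeros((400,640),np.uint8),[c],-1,1,-1)>0
    zz=np.percentile(P[m][:,2],[50,90])
    print(n,"top",np.r_[e[0],e[1]],"world",w,"depth z50/90",zz)
    c2=blob(s,q,8)
    if c2 is not None and len(c2)>5:
        e2=cv2.fitEllipse(c2); print("    side",np.r_[e2[0],e2[1]],"pred",q,"cross",cross2(ray("top",e[0]),ray("side",e2[0])))
h=cv2.cvtColor(t,cv2.COLOR_BGR2HSV)
for nm,msk,uv in(("blue",((h[...,0]>95)&(h[...,0]<125)&(h[...,1]>120)&(h[...,2]>90)),(430,226)),):
    c=blob(t,uv,12,9,msk.astype(np.uint8)); r=cv2.minAreaRect(c); print(nm,r)
    for p in cv2.boxPoints(r): print(p,onz("top",p,.0375))
m=white(t)[215:250,385:420]; print('\n'.join(''.join('.#'[k] for k in r) for r in m))
print((P[222:246:2,390:418:2,2]*1000).astype(int))
E
```

```text
b35 top [196.1383 197.4059  11.5205  12.5975] world [0.5563 0.2625 0.0055] depth z50/90 [0.0103 0.0139]
    side [274.1339 337.6417  16.1398  18.033 ] pred [274.1402 338.1453] cross [0.5563 0.2622 0.0067]
b62 top [231.8918 198.6991  21.5873  22.3272] world [0.5502 0.1616 0.008 ] depth z50/90 [0.014  0.0189]
    side [285.9579 293.938   24.5814  28.936 ] pred [286.1022 294.8183] cross [0.5502 0.1611 0.0104]
b22 top [256.9539 220.0639   6.7671   8.1925] world [0.4888 0.0927 0.0035] depth z50/90 [0.0062 0.0091]
    side [318.3153 273.9249   8.2488   9.277 ] pred [318.5851 273.4861] cross [0.4891 0.093  0.0021]
ring no top
b47 top [381.247  197.5398  15.6658  16.983 ] world [ 0.5442 -0.2584  0.007 ] depth z50/90 [0.0134 0.0171]
    side [313.1884 173.1205  10.4603  16.5314] pred [313.4407 173.6033] cross [ 0.5445 -0.2581  0.0089]
hl top [207.7831 237.4937  37.3637  37.8485] world [0.4432 0.2259 0.021 ] depth z50/90 [0.0142 0.0234]
    side [333.502  324.7141  39.6486  47.1982] pred [334.0035 323.8521] cross [0.4436 0.2265 0.0188]
hm top [407.7947 170.7207  31.2661  32.2122] world [ 0.617
[... 1979 characters left out ...]
2    7    6   14   38   38   43   43   44]
 [   6    2    4    4    5    3    3    4    9   36   42   43   44   41]
 [   0    3    1    4    4    1   41   42   40   42   41   43   40   40]
 [   4    3    5    3   39   44 1119   43   40   42   40   43   42   37]
 [   1    4    0    0    6   40   41   38   40   41   38   38   43   40]
 [   0    6    5    3    3   39   39    2    6    3   35   40   42   41]
 [   5    0    0    7    3    2    3    7    2    5   22   41   43   40]
 [   1    4    4    5    4    1    3    5    2    3   12   39   37   43]
 [   4    3    6    4    5    3    5    1    3   -2    6   42   43   43]
 [   1    0    0    4    5    2    5    0    6    0    5   35   41   38]]
```

```bash
python3 - <<'E'
from h import *
t=cv2.imread("pics/top0.png");s=cv2.imread("pics/side0.png")
def green(i): h=cv2.cvtColor(i,cv2.COLOR_BGR2HSV); return ((h[...,0]>60)&(h[...,0]<90)&(h[...,1]>80)&(h[...,2]>40)).astype(np.uint8)
for n,w in dict(hl=(.4432,.2259),hm=(.617,-.3334),hs=(.4516,-.2291)).items():
    P=[]
    for c,i in(("top",t),("side",s)):
        u,v=proj(c,[*w,.009]).astype(int); g=np.zeros((400,640),np.uint8); k=26
        g[v-k:v+k,u-k:u+k]=green(i)[v-k:v+k,u-k:u+k]
        g=cv2.morphologyEx(g,cv2.MORPH_OPEN,np.ones((2,2)))
        r=cv2.minAreaRect(np.argwhere(g)[:,::-1].astype(np.float32)); P.append(ray(c,r[0])); print(n,c,r,onz(c,r[0],.007))
    print("  cross",cross2(*P))
m=(t[...,2]>200).astype(np.uint8)
E
```

```text
hl top ((209.5, 238.5), (33.0, 33.0), 90.0) [0.4402 0.225  0.007 ]
hl side ((333.86181640625, 334.9161376953125), (48.25759506225586, 37.07953643798828), 6.483073711395264) [0.4415 0.2416 0.007 ]
  cross [ 0.4409  0.2303 -0.012 ]
hm top ((408.5, 172.5), (29.0, 29.0), 90.0) [ 0.6137 -0.338   0.007 ]
hm side ((302.30975341796875, 161.35398864746094), (6.020613670349121, 15.42782211303711), 48.8140754699707) [ 0.5841 -0.3119  0.007 ]
  cross [ 0.6028 -0.3433 -0.0152]
hs top ((374.50738525390625, 230.82424926757812), (24.203754425048828, 25.11842918395996), 39.289405822753906) [ 0.4511 -0.2364  0.007 ]
hs side ((345.5, 187.0), (14.0, 27.0), 90.0) [ 0.4493 -0.2113  0.007 ]
  cross [ 0.4505 -0.2397 -0.0167]
```

>>> jog_arm --plan '[[[-5.46, -2.53, 0], [0, 0, 0]], [[-5.46, -2.53, 0], [0, 0, 0]], [[-5.46, -2.53, 0], [0, 0, 0]], [[-5.46, -2.53, 0], [0, 0, 0]], [[-5.46, -2.53, 0], [0, 0, 0]], [[-5.46, -2.53, 0], [0, 0, 0]], [[-5.46, -2.53, 0], [0, 0, 0]], [[-5.46, -2.53, 0], [0, 0, 0]]]' --gripper 0 --force 80

```text
time: 1.1
tcp_pos: [0.5517, 0.16, 0.231]
tool_rot: [-0.0, 0.209, 0.978, -0.0]
contact_force: [0.4, -0.4, 1.0]
width: 0.0856
grip_force: 0.0
```

```bash
cat >> h.py <<'E'
def axes():
    from scipy.spatial.transform import Rotation as R
    s=robot.get_state(); w,x,y,z=s["tool_rot"]; return s,R.from_quat([x,y,z,w]).as_matrix()
def go(*pts):
    """pts: (x,y,z): prints successive shifts in tool axes (cm) from the measured pose"""
    s,M=axes(); p=s["tcp_pos"]; print("t",s["time"],"tcp",p,"yaw",np.degrees(np.arctan2(M[1,1],M[0,1])),"tilt",M[:,2],"w",s["width"],"grip",s["grip_force"],"F",s["contact_force"],"q",s["qpos"])
    for q in pts: print("->",q,"shift cm",100*M.T@(np.array(q)-p)); p=np.array(q)
E
python3 -c "
from h import *
go((.5502,.1614,.23),(.5502,.1614,.002))"
```

```text
t 1.1 tcp [0.5517 0.16   0.231 ] yaw 65.87957254155523 tilt [-0.0006  0.0001 -1.    ] w 0.08559801459911069 grip 0.0 F [ 0.4241 -0.3532  1.0339] q [ 0.2085  0.3066  1.5077  0.0002  1.328  -0.9414]
-> (0.5502, 0.1614, 0.23) shift cm [0.1984 0.0694 0.0955]
-> (0.5502, 0.1614, 0.002) shift cm [-0.0143  0.0036 22.8   ]
```

>>> jog_arm --plan '[[[0.2, 0.07, 5], [0, 0, 0]], [[0, 0, 5], [0, 0, 0]], [[0, 0, 5], [0, 0, 0]], [[0, 0, 3.5], [0, 0, 0]], [[0, 0, 2], [0, 0, 0]], [[0, 0, 1.4], [0, 0, 0]], [[0, 0, 1], [0, 0, 0]], [[0, 0, 0], [0, 0, 0]]]'

```text
time: 2.1
tcp_pos: [0.5492, 0.1631, 0.002]
tool_rot: [-0.0, 0.209, 0.978, -0.0]
contact_force: [0.3, 0.1, -0.4]
width: 0.0857
grip_force: 0.0
```

>>> jog_arm --plan '[[[0, 0, 0], [0, 0, 0]], [[0, 0, 0], [0, 0, 0]], [[0, 0, 0], [0, 0, 0]], [[0, 0, 0], [0, 0, 0]], [[0, 0, 0], [0, 0, 0]], [[0, 0, 0], [0, 0, 0]], [[0, 0, 0], [0, 0, 0]], [[0, 0, 0], [0, 0, 0]]]' --gripper 255

```text
time: 3.1
tcp_pos: [0.5501, 0.1632, 0.0039]
tool_rot: [0.001, 0.209, 0.978, 0.0]
contact_force: [-0.2, 0.1, 5.5]
width: 0.056
grip_force: 84.6
```

>>> jog_arm --plan '[[[0, 0, -0.5], [0, 0, 0]], [[0, 0, -1.5], [0, 0, 0]], [[0, 0, -2], [0, 0, 0]], [[0, 0, -2], [0, 0, 0]], [[0, 0, -1], [0, 0, 0]], [[0, 0, 0], [0, 0, 0]], [[0, 0, 0], [0, 0, 0]], [[0, 0, 0], [0, 0, 0]]]'

```text
time: 4.1
tcp_pos: [0.5487, 0.163, 0.0715]
tool_rot: [-0.001, 0.209, 0.978, -0.0]
contact_force: [-1.3, 0.2, -1.5]
width: 0.056
grip_force: 85.3
```

```bash
python3 -c "
from h import *
p,d=robot.snapshot('side');cv2.imwrite('pics/side1.png',p[:,:,::-1])
u,v=proj('side',[.55,.16,.07]).astype(int);print(u,v)
c=p[v-60:v+60,u-80:u+80,::-1];cv2.imwrite('pics/side1c.png',cv2.resize(c,None,fx=4.9,fy=4.9,interpolation=2))
go((.4428,.2255,.075),(.4428,.2255,.03))"
```

```text
285 275
t 4.15 tcp [0.5488 0.163  0.0715] yaw 65.8895564060666 tilt [-0.0017 -0.0004 -1.    ] w 0.05601440464994329 grip 85.26405438780785 F [-0.1762  0.8468 -1.9568] q [ 0.2149  0.467   1.7089 -0.      0.9674 -0.9351]
-> (0.4428, 0.2255, 0.075) shift cm [12.2289  1.3773 -0.3365]
-> (0.4428, 0.2255, 0.03) shift cm [-0.0061  0.0046  4.5   ]
```

View pics/side1c.png

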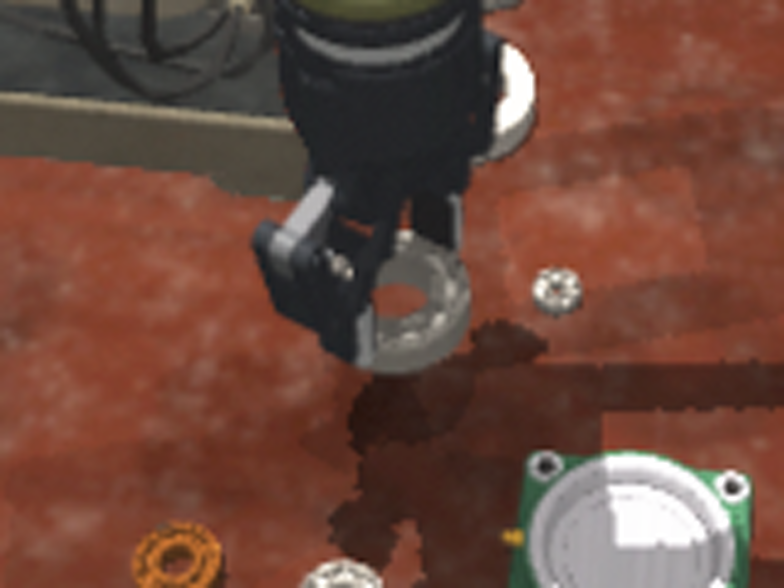

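The side crop shows bearing_62 held at about side (285,275), apparently level, with the near pad's lower edge close to the bearing's bottom. The reported width of 56 mm is odd, so I'll fit its top face from depth.

```bash
python3 - <<'E'
from h import *
p,d=robot.snapshot('side')
P=cloud('side',d);C=np.array([.5488,.163])
m=(np.hypot(P[...,0]-C[0],P[...,1]-C[1])<.045)&(P[...,2]>.05)&(P[...,2]<.105)
h=cv2.cvtColor(p[:,:,::-1].copy(),cv2.COLOR_BGR2HSV)
mm=m&(h[...,2]>90)
Q=P[mm];print(len(Q),np.percentile(Q[:,2],[2,10,50,90,98]))
ys,xs=np.where(m);v0,v1,u0,u1=ys.min(),ys.max(),xs.min(),xs.max()
Z=(P[v0:v1+1,u0:u1+1,2]*1000).astype(int);B=m[v0:v1+1,u0:u1+1];Vv=h[v0:v1+1,u0:u1+1,2]
print(u0,v0)
for a in range(0,Z.shape[0]): print(' '.join(f"{z:3d}{'w' if v>90 else 'd'}" if b else ' .. ' for z,b,v in zip(Z[a],B[a],Vv[a])))
E
```

```text
389 [0.0671 0.0712 0.0804 0.0839 0.099 ]
270 255
 ..   ..   ..   ..   ..   ..   ..   ..   ..   ..   ..   ..   ..   ..   ..   ..   ..   ..   ..   ..  103d  ..   ..   ..   ..   ..   ..   ..   ..   98w  .. 
 ..   ..   ..   ..   ..   ..   ..   ..   ..   ..   ..   ..   ..   ..   ..   ..   ..   ..   ..  101d 102d  ..   ..   ..   ..   ..   ..   ..   ..   97w  .. 
 ..   ..   ..   ..   ..   ..   ..   ..   ..   ..   ..   ..   ..   ..   ..   ..   ..   ..   97d 100d 100d  99d 103d  ..   ..   ..   ..   ..   ..   95w  .. 
 ..   ..   ..   ..   ..   ..   ..   ..   ..   ..   ..   ..   ..   ..   ..   ..   ..   ..   ..   93d  96d  96d  98d 100d 103d 104d  ..   ..  104w  91w  .. 
 ..   ..   ..   ..   ..   ..   ..   ..   ..   ..   ..   ..   ..   ..   ..   ..   ..   ..   ..   90d  95d  94d  95d  98d 101d 100d 100d 102d 101w  89w  .. 
 ..   ..   ..   ..   ..   ..   ..   ..   ..   ..   ..   ..   ..   ..   ..   ..   ..   ..   ..   89d  90d  91d  92d  95d  95d  99d  98d 100d  96w  83w  .. 
 ..   ..   ..   ..   ..   ..   ..   ..   ..   ..   ..   ..   ..   ..   ..   ..   ..   ..   ..   86d  87d  87d  92d  91d  
[... 3827 characters left out ...]
w  82w  80w  82w  82w  81w  80w  77w  76w  76w  74w  71w  68w  ..   ..   ..   .. 
 ..   ..   ..   82d  86d  87d  88d  85d  80w  82w  83w  79w  78w  79w  77w  79w  79w  79w  79w  75w  78w  74w  74w  71w  70w  70w  ..   ..   ..   ..   .. 
 ..   ..   ..   ..   ..   82d  86d  83d  78w  81w  80w  71w  75w  74w  74w  76w  75w  73w  74w  73w  73w  72w  68w  69w  66w  ..   ..   ..   ..   ..   .. 
 ..   ..   ..   ..   ..   ..   ..   ..   75w  78w  68w  72w  71w  69w  70w  72w  70w  71w  70w  70w  69w  69w  66d  ..   ..   ..   ..   ..   ..   ..   .. 
 ..   ..   ..   ..   ..   ..   ..   ..   ..   ..   ..   66w  70w  69w  67w  70w  68w  69w  68d  67d  ..   ..   ..   ..   ..   ..   ..   ..   ..   ..   ..
```

>>> jog_arm --plan '[[[1.5, 0.15, 0], [0, 0, 0]], [[2.5, 0.3, 0], [0, 0, 0]], [[3, 0.35, 0], [0, 0, 0]], [[2.5, 0.3, 0], [0, 0, 0]], [[1.9, 0.2, 0], [0, 0, 0]], [[1.03, 0.07, 0], [0, 0, 0]], [[0, 0, 1.5], [0, 0, 0]], [[0, 0, 1.5], [0, 0, 0]]]'

```text
time: 5.2
tcp_pos: [0.4422, 0.2269, 0.0424]
tool_rot: [0.001, 0.209, 0.978, 0.001]
contact_force: [-0.3, 0.1, -2.0]
width: 0.0557
grip_force: 85.3
```

```bash
python3 - <<'E'
from h import *
go((.441,.2263,.0415),(.441,.2263,.0185))
p,d=robot.snapshot('side');p=p[:,:,::-1].copy();P=cloud('side',d)
a=np.concatenate([[proj('side',[.4428+r*np.cos(t),.2255+r*np.sin(t),.021]) for t in np.linspace(0,6.3,40)] for r in(.036,.044)])
u,v=proj('side',[.4428,.2255,.03]).astype(int)
c=cv2.resize(p[v-60:v+50,u-75:u+75],None,fx=5,fy=5,interpolation=2)
for x,y in a: cv2.circle(c,(int((x-u+75.5)*5),int((y-v+60.5)*5)),2,(0,0,255),-1)
cv2.imwrite('pics/s2.png',c)
E
```

```text
t 5.2 tcp [0.4422 0.2269 0.0424] yaw 65.91215133824834 tilt [ 0.0021  0.0006 -1.    ] w 0.05567318645169062 grip 85.28808871284127 F [-0.3453  0.0612 -2.0001] q [ 0.3893  0.4284  1.9046 -0.0004  0.8064 -0.7609]
-> (0.441, 0.2263, 0.0415) shift cm [ 0.0891 -0.1071  0.0918]
-> (0.441, 0.2263, 0.0185) shift cm [ 0.0039 -0.0032  2.3   ]
```

View pics/s2.png

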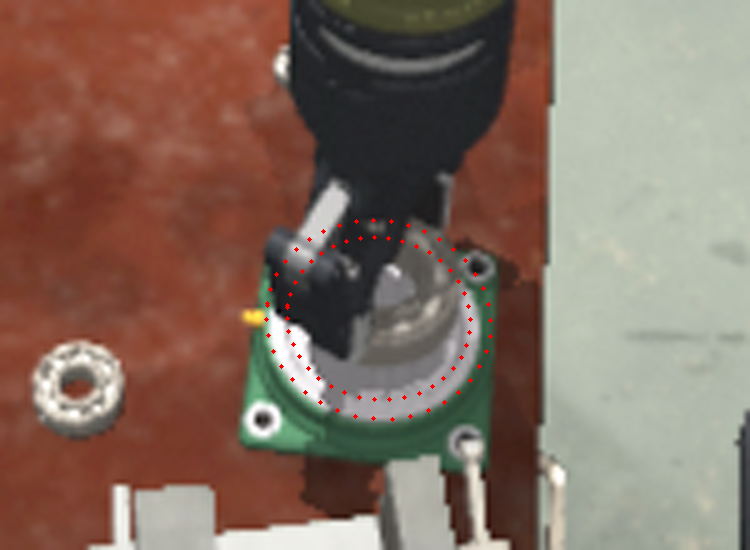

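The drawn boss circles sit on the housing rim at about side (333,325), and the bearing hangs over the bore. Lowering now.

>>> jog_arm --plan '[[[0.09, -0.1, 0], [0, 0, 0]], [[0, 0, 0.5], [0, 0, 0]], [[0, 0, 0.5], [0, 0, 0]], [[0, 0, 0.4], [0, 0, 0]], [[0, 0, 0.4], [0, 0, 0]], [[0, 0, 0.3], [0, 0, 0]], [[0, 0, 0.2], [0, 0, 0]], [[0, 0, 0], [0, 0, 0]]]'

```text
time: 6.25
tcp_pos: [0.4408, 0.2261, 0.0193]
tool_rot: [0.0, 0.209, 0.978, 0.0]
contact_force: [0.6, 1.3, -2.6]
width: 0.0564
grip_force: 85.3
```

>>> jog_arm --plan '[[[0, 0, 0.1], [0, 0, 0]], [[0, 0, 0], [0, 0, 0]], [[0, 0, 0], [0, 0, 0]], [[0, 0, 0], [0, 0, 0]], [[0, 0, -1], [0, 0, 0]], [[0, 0, -3], [0, 0, 0]], [[0, 0, -4], [0, 0, 0]], [[0, 0, -4], [0, 0, 0]]]' --gripper 30

```text
time: 7.25
tcp_pos: [0.4401, 0.2258, 0.14]
tool_rot: [0.0, 0.209, 0.978, 0.0]
contact_force: [0.2, 1.2, -0.7]
width: 0.0754
grip_force: 0.0
```

```bash
python3 - <<'E'
from h import *
p,d=robot.snapshot('side');p=p[:,:,::-1].copy();P=cloud('side',d)
go((.5563,.2623,.13),(.5563,.2623,.004),(.5443,-.2582,.13))
# height of ring band of bearing vs boss band
r=np.hypot(P[...,0]-.4428,P[...,1]-.2255)
for lo,hi in((.017,.029),(.037,.043)):
    m=(r>lo)&(r<hi)&(P[...,2]<.05);Q=P[m]
    for k in range(4):
        a=np.arctan2(Q[:,1]-.2255,Q[:,0]-.4428);s=Q[(a>-np.pi+k*np.pi/2)&(a<-np.pi/2+k*np.pi/2)];print(lo,k,len(s),np.percentile(s[:,2],[50,75]) if len(s) else "")
u,v=proj('side',[.4428,.2255,.03]).astype(int)
cv2.imwrite('pics/s3.png',cv2.resize(p[v-60:v+50,u-75:u+75],None,fx=5,fy=5,interpolation=2))
E
```

```text
t 7.3 tcp [0.4433 0.2271 0.1451] yaw 65.9005580656326 tilt [ 0.0087  0.0035 -1.    ] w 0.07520506997598447 grip 0.0 F [1.9571 0.7398 2.5247] q [ 0.3887  0.2831  1.7913 -0.      1.0578 -0.7614]
-> (0.5563, 0.2623, 0.13) shift cm [-8.8726  7.816   1.6176]
-> (0.5563, 0.2623, 0.004) shift cm [ 0.0817 -0.0854 12.5994]
-> (0.5443, -0.2582, 0.13) shift cm [-20.2411 -47.9167 -12.7942]
0.017 0 102 [0.0249 0.0263]
0.017 1 98 [0.0252 0.0265]
0.017 2 101 [0.0255 0.0268]
0.017 3 101 [0.0253 0.0263]
0.037 0 53 [0.0198 0.0202]
0.037 1 67 [0.0198 0.0207]
0.037 2 74 [0.0201 0.0211]
0.037 3 87 [0.02   0.0208]
```

View pics/s3.png

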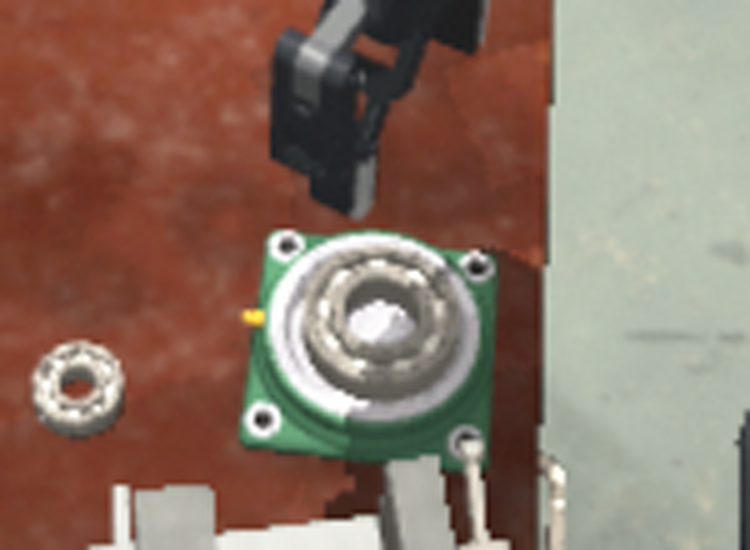

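Bearing_62 lies level in the large housing: all four quadrants agree to 0.6 mm, and it stands about 6 mm above the boss. Next is bearing_35.

>>> jog_arm --plan '[[[-2, 1.8, 0], [0, 0, 0]], [[-2.5, 2.2, 0], [0, 0, 0]], [[-2.5, 2.2, 1], [0, 0, 0]], [[-1.5, 1.3, 2], [0, 0, 0]], [[-0.56, 0.5, 3], [0, 0, 0]], [[0, 0, 2], [0, 0, 0]], [[0, 0, 1], [0, 0, 0]], [[0, 0, 0], [0, 0, 0]]]' --gripper 100 --force 60

```text
time: 8.3
tcp_pos: [0.5551, 0.2617, 0.048]
tool_rot: [-0.001, 0.209, 0.978, -0.0]
contact_force: [-0.1, 0.2, 0.3]
width: 0.0517
grip_force: 0.0
```

```bash
python3 -c "
from h import *
go((.5563,.2623,.045),(.5563,.2623,.005))"
```

```text
t 8.3 tcp [0.5551 0.2617 0.048 ] yaw 65.89404161847601 tilt [-0.0012 -0.0005 -1.    ] w 0.05167691886777187 grip 0.0 F [-0.1332  0.2148  0.2617] q [ 0.3717  0.5407  1.6369 -0.      0.9653 -0.7784]
-> (0.5563, 0.2623, 0.045) shift cm [-0.0806  0.103   0.301 ]
-> (0.5563, 0.2623, 0.005) shift cm [-0.0035  0.0037  4.    ]
```

>>> jog_arm --plan '[[[-0.08, 0.1, 1], [0, 0, 0]], [[0, 0, 1.3], [0, 0, 0]], [[0, 0, 1], [0, 0, 0]], [[0, 0, 0.6], [0, 0, 0]], [[0, 0, 0.4], [0, 0, 0]], [[0, 0, 0], [0, 0, 0]], [[0, 0, 0], [0, 0, 0]], [[0, 0, 0], [0, 0, 0]]]'

```text
time: 9.3
tcp_pos: [0.5571, 0.2626, 0.0057]
tool_rot: [0.0, 0.209, 0.978, 0.0]
contact_force: [0.4, 0.4, -0.9]
width: 0.052
grip_force: 0.0
```

>>> jog_arm --plan '[[[0, 0, 0], [0, 0, 0]], [[0, 0, 0], [0, 0, 0]], [[0, 0, 0], [0, 0, 0]], [[0, 0, 0], [0, 0, 0]], [[0, 0, 0], [0, 0, 0]], [[0, 0, 0], [0, 0, 0]], [[0, 0, 0], [0, 0, 0]], [[0, 0, 0], [0, 0, 0]]]' --gripper 255

```text
time: 10.3
tcp_pos: [0.557, 0.2625, 0.006]
tool_rot: [0.0, 0.209, 0.978, 0.0]
contact_force: [-0.6, 0.3, 5.0]
width: 0.0299
grip_force: 59.0
```

>>> jog_arm --plan '[[[0, 0, -0.5], [0, 0, 0]], [[0, 0, -1.5], [0, 0, 0]], [[0, 0, -2], [0, 0, 0]], [[0, 0, -3], [0, 0, 0]], [[0, 0, -3], [0, 0, 0]], [[0, 0, -2], [0, 0, 0]], [[0, 0, 0], [0, 0, 0]], [[0, 0, 0], [0, 0, 0]]]'

```text
time: 11.3
tcp_pos: [0.5563, 0.2622, 0.125]
tool_rot: [-0.0, 0.209, 0.978, -0.0]
contact_force: [0.4, -0.5, -1.1]
width: 0.0303
grip_force: 59.3
```

```bash
cat >> h.py <<'E'
def held(rad):
    p,d=robot.snapshot('side');P=cloud('side',d);s=robot.get_state();T=s["tcp_pos"]
    h=cv2.cvtColor(p[:,:,::-1].copy(),cv2.COLOR_BGR2HSV)
    r=np.hypot(P[...,0]-T[0],P[...,1]-T[1]);m=(r<rad+.004)&(abs(P[...,2]-T[2]-.003)<.02)&(h[...,2]>90)
    z=P[m][:,2]-T[2]; print("held n",m.sum(),"z-tcp mm hist",np.histogram(z*1000,bins=np.arange(-14,22,2)))
E
python3 -c "
from h import *
held(.0175)
go((.43,.1,.13),(.4517,-.230,.13))"
```

```text
held n 98 z-tcp mm hist (array([ 0,  0,  0,  4, 11,  6, 14, 21, 19, 15,  2,  0,  3,  1,  0,  1,  1]), array([-14, -12, -10,  -8,  -6,  -4,  -2,   0,   2,   4,   6,   8,  10,
        12,  14,  16,  18,  20]))
t 11.35 tcp [0.556  0.2621 0.1244] yaw 65.88930849211205 tilt [-0.0018 -0.0007 -1.    ] w 0.02966297208890776 grip 59.34855689294636 F [ 0.5774 -0.0907 -0.9703] q [ 0.3718  0.4553  1.5584 -0.      1.1298 -0.7782]
-> (0.43, 0.1, 0.13) shift cm [  4.8765 -19.9424  -0.5248]
-> (0.4517, -0.23, 0.13) shift cm [-15.4613 -29.2345   0.0193]
```

>>> jog_arm --plan '[[[0.65, -2.6, 0], [0, 0, 0]], [[1.2, -4.9, 0], [0, 0, 0]], [[1.2, -4.9, 0], [0, 0, 0]], [[1.2, -4.9, 0], [0, 0, 0]], [[0.65, -2.6, 0], [0, 0, 0]], [[-1.5, -2.8, 0], [0, 0, 0]], [[-2.8, -5.3, 0], [0, 0, 0]], [[-2.8, -5.3, 0], [0, 0, 0]]]'

```text
time: 12.35
tcp_pos: [0.4403, -0.0517, 0.1246]
tool_rot: [-0.001, 0.208, 0.978, 0.0]
contact_force: [0.6, 0.8, -0.3]
width: 0.0302
grip_force: 59.4
```

>>> jog_arm --plan '[[[-2.8, -5.3, 0], [0, 0, 0]], [[-2.5, -4.7, 0], [0, 0, 0]], [[-1.7, -3.2, 0], [0, 0, 0]], [[-0.9, -1.7, 1], [0, 0, 0]], [[-0.5, -0.9, 2], [0, 0, 0]], [[0, 0, 2.5], [0, 0, 0]], [[0, 0, 1.5], [0, 0, 0]], [[0, 0, 0], [0, 0, 0]]]'

```text
time: 13.35
tcp_pos: [0.4517, -0.2275, 0.0537]
tool_rot: [-0.002, 0.208, 0.978, 0.001]
contact_force: [-0.1, -0.8, -0.3]
width: 0.0297
grip_force: 59.5
```

```bash
python3 -c "
from h import *
held(.0175)
go((.4517,-.230,.05),(.4517,-.230,.017))"
```

```text
held n 35 z-tcp mm hist (array([ 0,  0,  4,  0,  4,  5,  8, 11,  1,  0,  0,  1,  0,  0,  0,  0,  0]), array([-14, -12, -10,  -8,  -6,  -4,  -2,   0,   2,   4,   6,   8,  10,
        12,  14,  16,  18,  20]))
t 13.4 tcp [ 0.4525 -0.2281  0.0546] yaw 65.93350528952276 tilt [-0.0018  0.0012 -1.    ] w 0.030112269017608648 grip 59.468315527774394 F [1.0072 0.3529 0.3718] q [-0.5504  0.4208  1.8687  0.0001  0.8543 -1.7012]
-> (0.4517, -0.23, 0.05) shift cm [-0.0084 -0.206   0.4598]
-> (0.4517, -0.23, 0.017) shift cm [-0.0072 -0.0013  3.3   ]
```

>>> jog_arm --plan '[[[0, -0.2, 0.6], [0, 0, 0]], [[0, 0, 0.8], [0, 0, 0]], [[0, 0, 0.6], [0, 0, 0]], [[0, 0, 0.5], [0, 0, 0]], [[0, 0, 0.5], [0, 0, 0]], [[0, 0, 0.4], [0, 0, 0]], [[0, 0, 0.2], [0, 0, 0]], [[0, 0, 0.1], [0, 0, 0]]]'

```text
time: 14.4
tcp_pos: [0.4522, -0.2309, 0.0182]
tool_rot: [-0.0, 0.209, 0.978, -0.0]
contact_force: [0.3, -0.4, -0.1]
width: 0.0299
grip_force: 59.5
```

>>> jog_arm --plan '[[[0, 0, 0], [0, 0, 0]], [[0, 0, 0], [0, 0, 0]], [[0, 0, 0], [0, 0, 0]], [[0, 0, -0.5], [0, 0, 0]], [[0, 0, -2], [0, 0, 0]], [[0, 0, -3], [0, 0, 0]], [[0, 0, -4], [0, 0, 0]], [[0, 0, -2], [0, 0, 0]]]' --gripper 110

```text
time: 15.4
tcp_pos: [0.4531, -0.2314, 0.1358]
tool_rot: [0.002, 0.209, 0.978, -0.001]
contact_force: [0.0, -0.3, -0.4]
width: 0.0482
grip_force: 0.0
```

```bash
cat >> h.py <<'E'
def seated(c,b,o,name):
    for n in("side","top"):
        p,d=robot.snapshot(n);P=cloud(n,d)
        r=np.hypot(P[...,0]-c[0],P[...,1]-c[1]);a=np.arctan2(P[...,1]-c[1],P[...,0]-c[0])
        for lo,hi in(b,o):
            print(n,lo,hi,[(int(m.sum()),round(1000*float(np.median(P[m][:,2])),1)) for k in range(4) for m in[(r>lo)&(r<hi)&(P[...,2]<.045)&(a>-np.pi+k*np.pi/2)&(a<-np.pi/2+k*np.pi/2)] if m.sum()])
        if n=="side":
            u,v=proj(n,[*c,.02]).astype(int);cv2.imwrite(name,cv2.resize(p[v-35:v+25,u-45:u+45,::-1],None,fx=6,fy=6,interpolation=2))
E
python3 -c "
from h import *
seated((.4517,-.23),(.009,.016),(.024,.029),'pics/s4.png')
go((.5443,-.2582,.12),(.5443,-.2582,.0055))"
```

```text
side 0.009 0.016 [(16, 17.3), (10, 16.6), (16, 17.1), (16, 17.6)]
side 0.024 0.029 [(15, 15.2), (13, 15.1), (19, 14.7), (20, 14.7)]
top 0.009 0.016 [(3, 20.5), (5, 20.7)]
top 0.024 0.029 [(9, 17.7), (16, 17.6)]
t 15.5 tcp [ 0.4539 -0.2319  0.1361] yaw 65.8944499942298 tilt [ 0.0052 -0.0032 -1.    ] w 0.048577592688047726 grip 0.0 F [ 0.1532 -0.6436 -0.0913] q [-0.5552  0.31    1.777  -0.      1.0485 -1.7052]
-> (0.5443, -0.2582, 0.12) shift cm [-9.3186  1.291   1.6642]
-> (0.5443, -0.2582, 0.0055) shift cm [ 0.0694  0.0097 11.4498]
```

View pics/s4.png

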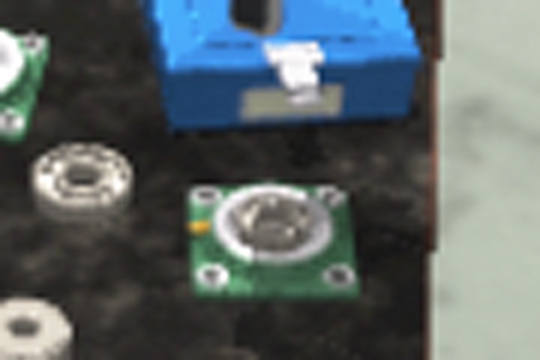

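Bearing_35 sits level in the small housing at about side (345,181). Next is bearing_47. I'll turn the fingers along world x so they stay clear of the machine base.

>>> jog_arm --plan '[[[0, 0, 0], [0, 0, 9]], [[0, 0, 0], [0, 0, 9.5]], [[0, 0, 0], [0, 0, 9.5]], [[0, 0, 0], [0, 0, 9.5]], [[0, 0, 0], [0, 0, 9.5]], [[0, 0, 0], [0, 0, 9.5]], [[0, 0, 0], [0, 0, 9.5]], [[0, 0, 0], [0, 0, 8]]]' --gripper 72

```text
time: 16.5
tcp_pos: [0.4514, -0.2304, 0.1321]
tool_rot: [-0.001, 0.757, 0.654, -0.0]
contact_force: [-0.6, -0.0, 0.2]
width: 0.0617
grip_force: 0.0
```

```bash
python3 -c "
from h import *
go((.5443,-.2582,.13),(.5443,-.2582,.006))"
```

```text
t 16.5 tcp [ 0.4514 -0.2304  0.1321] yaw -8.384219029424761 tilt [-0.0018  0.0011 -1.    ] w 0.061674363803264576 grip 0.0 F [-0.6048 -0.033   0.1832] q [-0.5552  0.315   1.7816 -0.      1.0471 -0.4089]
-> (0.5443, -0.2582, 0.13) shift cm [-1.3985  9.5961  0.1938]
-> (0.5443, -0.2582, 0.006) shift cm [-0.0102  0.0243 12.4   ]
```

>>> jog_arm --plan '[[[-0.2, 1.5, 0], [0, 0, 0]], [[-0.4, 2.5, 0], [0, 0, 0]], [[-0.4, 2.8, 0], [0, 0, 0]], [[-0.3, 1.9, 0], [0, 0, 0]], [[-0.1, 0.9, 2], [0, 0, 0]], [[0, 0, 3], [0, 0, 0]], [[0, 0, 2], [0, 0, 0]], [[0, 0, 0], [0, 0, 0]]]'

```text
time: 17.5
tcp_pos: [0.5429, -0.2568, 0.0599]
tool_rot: [-0.003, 0.755, 0.656, -0.001]
contact_force: [0.0, -0.4, -0.1]
width: 0.0609
grip_force: 0.0
```

```bash
python3 -c "
from h import *
go((.5443,-.2582,.05),(.5443,-.2582,.006))"
```

```text
t 17.5 tcp [ 0.5429 -0.2568  0.0599] yaw -8.041437068434531 tilt [-0.0059  0.0033 -1.    ] w 0.06087593564470594 grip 0.0 F [ 0.0149 -0.3527 -0.1457] q [-0.5122  0.5141  1.652  -0.      0.9824 -0.3719]
-> (0.5443, -0.2582, 0.05) shift cm [-0.1168  0.166   0.9934]
-> (0.5443, -0.2582, 0.006) shift cm [-0.0109  0.028   4.3999]
```

>>> jog_arm --plan '[[[-0.1, 0.1, 1], [0, 0, 0]], [[0, 0, 1.5], [0, 0, 0]], [[0, 0, 1.2], [0, 0, 0]], [[0, 0, 1], [0, 0, 0]], [[0, 0, 0.5], [0, 0, 0]], [[0, 0, 0.3], [0, 0, 0]], [[0, 0, 0], [0, 0, 0]], [[0, 0, 0], [0, 0, 0]]]'

```text
time: 18.5
tcp_pos: [0.5464, -0.2595, 0.0087]
tool_rot: [0.0, 0.755, 0.655, 0.0]
contact_force: [-0.1, -0.4, -0.3]
width: 0.061
grip_force: 0.0
```

>>> jog_arm --plan '[[[0, 0, 0], [0, 0, 0]], [[0, 0, 0], [0, 0, 0]], [[0, 0, 0], [0, 0, 0]], [[0, 0, 0], [0, 0, 0]], [[0, 0, 0], [0, 0, 0]], [[0, 0, 0], [0, 0, 0]], [[0, 0, 0], [0, 0, 0]], [[0, 0, 0], [0, 0, 0]]]' --gripper 255

```text
time: 19.5
tcp_pos: [0.5461, -0.2594, 0.0094]
tool_rot: [0.0, 0.755, 0.655, 0.0]
contact_force: [-1.7, 1.4, 7.0]
width: 0.0412
grip_force: 59.7
```

>>> jog_arm --plan '[[[0, 0, -0.5], [0, 0, 0]], [[0, 0, -1.5], [0, 0, 0]], [[0, 0, -2], [0, 0, 0]], [[0, 0, -1.5], [0, 0, 0]], [[0, 0, -0.5], [0, 0, 0]], [[0, 0, 0], [0, 0, 0]], [[0, 0, 0], [0, 0, 0]], [[0, 0, 0], [0, 0, 0]]]'

```text
time: 20.5
tcp_pos: [0.5456, -0.2591, 0.0676]
tool_rot: [-0.001, 0.755, 0.655, -0.0]
contact_force: [-0.3, 0.1, -0.6]
width: 0.0412
grip_force: 60.7
```

```bash
python3 -c "
from h import *
held(.0235)
go((.617,-.3335,.065),(.617,-.3335,.018))"
```

```text
held n 152 z-tcp mm hist (array([ 0,  4,  4, 12, 10, 15, 29, 26, 26, 16,  2,  0,  1,  1,  2,  1,  0]), array([-14, -12, -10,  -8,  -6,  -4,  -2,   0,   2,   4,   6,   8,  10,
        12,  14,  16,  18,  20]))
t 20.55 tcp [ 0.5457 -0.2591  0.0676] yaw -8.107467449285734 tilt [-0.0012  0.0007 -1.    ] w 0.04064279170955499 grip 60.74245371390134 F [ 0.7263  0.2761 -0.8693] q [-0.5133  0.5063  1.6415 -0.      0.9952 -0.3718]
-> (0.617, -0.3335, 0.065) shift cm [-6.3559  8.1092  0.2483]
-> (0.617, -0.3335, 0.018) shift cm [-0.0022  0.0059  4.7   ]
```

>>> jog_arm --plan '[[[-0.8, 1, 0], [0, 0, 0]], [[-1.6, 2, 0], [0, 0, 0]], [[-1.8, 2.3, 0], [0, 0, 0]], [[-1.3, 1.7, 0], [0, 0, 0]], [[-0.9, 1.1, 0], [0, 0, 0]], [[0, 0, 1], [0, 0, 0]], [[0, 0, 0.8], [0, 0, 0]], [[0, 0, 0], [0, 0, 0]]]'

```text
time: 21.55
tcp_pos: [0.6155, -0.3328, 0.0487]
tool_rot: [-0.002, 0.755, 0.655, -0.001]
contact_force: [-0.7, 1.5, -1.6]
width: 0.041
grip_force: 60.8
```

```bash
python3 -c "
from h import *
go((.6169,-.3344,.05),(.6169,-.3344,.021))
p,d=robot.snapshot('side');p=p[:,:,::-1].copy()
q,d=robot.snapshot('top');q=q[:,:,::-1].copy()
L=[]
for n,i in(('side',p),('top',q)):
    u,v=proj(n,[.617,-.3335,.03]).astype(int);c=cv2.resize(i[v-40:v+40,u-40:u+40],None,fx=5,fy=5,interpolation=2)
    for r in(.0285,.0365):
        for t in np.linspace(0,6.3,30):
            x,y=proj(n,[.617+r*np.cos(t),-.3335+r*np.sin(t),.019]);cv2.circle(c,(int((x-u+40.5)*5),int((y-v+40.5)*5)),1,(0,0,255),-1)
    L.append(c)
cv2.imwrite('pics/s5.png',np.hstack(L))"
```

```text
t 21.55 tcp [ 0.6155 -0.3328  0.0487] yaw -8.092960783604713 tilt [-0.0034  0.0022 -1.    ] w 0.0409843041648484 grip 60.76384029351175 F [-0.7446  1.4994 -1.5881] q [-0.556   0.6357  1.4255  0.0001  1.0844 -0.4148]
-> (0.6169, -0.3344, 0.05) shift cm [-0.1429  0.162  -0.1332]
-> (0.6169, -0.3344, 0.021) shift cm [-0.0049  0.0107  2.9   ]
```

View pics/s5.png

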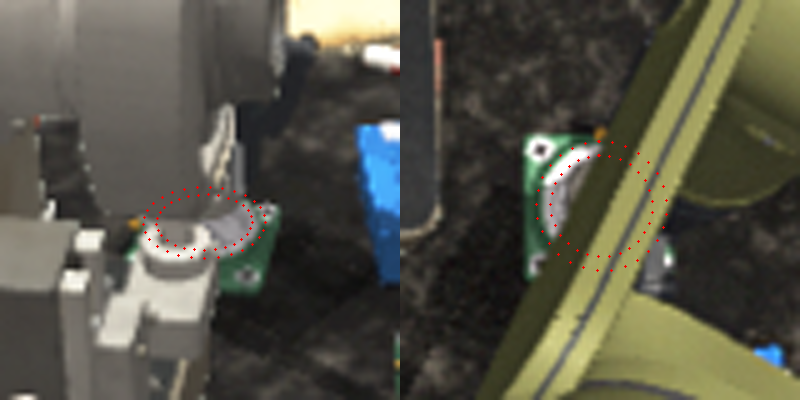

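The machine hides the side view of the housing, but the model circles match the visible rim in both views, around top (408,170), so I'll lower here.

>>> jog_arm --plan '[[[-0.12, 0.14, 0.3], [0, 0, 0]], [[0, 0, 0.5], [0, 0, 0]], [[0, 0, 0.5], [0, 0, 0]], [[0, 0, 0.4], [0, 0, 0]], [[0, 0, 0.4], [0, 0, 0]], [[0, 0, 0.3], [0, 0, 0]], [[0, 0, 0.3], [0, 0, 0]], [[0, 0, 0], [0, 0, 0]]]'

```text
time: 22.65
tcp_pos: [0.6183, -0.3354, 0.023]
tool_rot: [-0.0, 0.755, 0.655, -0.0]
contact_force: [0.2, -0.2, -1.8]
width: 0.0412
grip_force: 60.8
```

>>> jog_arm --plan '[[[0.08, -0.1, 0], [0, 0, 0]], [[0, 0, 0.1], [0, 0, 0]], [[0, 0, 0.1], [0, 0, 0]], [[0, 0, 0], [0, 0, 0]], [[0, 0, 0], [0, 0, 0]], [[0, 0, 0], [0, 0, 0]], [[0, 0, 0], [0, 0, 0]], [[0, 0, 0], [0, 0, 0]]]'

```text
time: 23.65
tcp_pos: [0.6176, -0.3346, 0.0213]
tool_rot: [0.0, 0.755, 0.655, -0.0]
contact_force: [-0.4, -0.1, -1.4]
width: 0.041
grip_force: 60.8
```

>>> jog_arm --plan '[[[0, 0, 0], [0, 0, 0]], [[0, 0, 0], [0, 0, 0]], [[0, 0, 0], [0, 0, 0]], [[0, 0, -0.5], [0, 0, 0]], [[0, 0, -2], [0, 0, 0]], [[0, 0, -3], [0, 0, 0]], [[0, 0, -4], [0, 0, 0]], [[0, 0, -2], [0, 0, 0]]]' --gripper 72

```text
time: 24.65
tcp_pos: [0.6192, -0.3356, 0.141]
tool_rot: [0.003, 0.755, 0.655, 0.001]
contact_force: [-0.1, 0.1, -0.6]
width: 0.0612
grip_force: 0.0
```

```bash
python3 -c "
from h import *
go((.43,-.05,.13),(.489,.0929,.13))"
```

```text
t 24.65 tcp [ 0.6192 -0.3356  0.141 ] yaw -8.106214628982539 tilt [ 0.0051 -0.0032 -1.    ] w 0.06124578583829737 grip 0.0 F [-0.1104  0.0656 -0.6314] q [-0.5566  0.5493  1.3323 -0.      1.254  -0.4151]
-> (0.43, -0.05, 0.13) shift cm [ 25.6064 -22.7603   0.915 ]
-> (0.489, 0.0929, 0.13) shift cm [14.9792  3.826  -0.0155]
```

>>> jog_arm --plan '[[[0, 0, 0], [0, 0, -7.4]], [[0, 0, 0], [0, 0, -7.4]], [[0, 0, 0], [0, 0, -7.3]], [[1, -2.3, 0], [0, 0, 0]], [[1.7, -4, 0.5], [0, 0, 0]], [[1.7, -4.3, 1], [0, 0, 0]], [[1.5, -3.6, 1.5], [0, 0, 0]], [[0.85, -2.1, 1], [0, 0, 0]]]' --gripper 140 --force 60

```text
time: 25.65
tcp_pos: [0.4411, -0.308, 0.0974]
tool_rot: [0.0, 0.616, 0.788, -0.0]
contact_force: [0.1, -0.1, 0.4]
width: 0.0385
grip_force: 0.0
```

>>> jog_arm --plan '[[[0, 0, 0], [0, 0, 0]], [[0, 0, 0], [0, 0, 0]], [[0, 0, 0], [0, 0, 0]], [[0, 0, 0], [0, 0, 0]], [[0, 0, 0], [0, 0, 0]], [[0, 0, 0], [0, 0, 0]], [[0, 0, 0], [0, 0, 0]], [[0, 0, 0], [0, 0, 0]]]'

```text
time: 26.65
tcp_pos: [0.4431, -0.3085, 0.0963]
tool_rot: [-0.0, 0.616, 0.788, 0.0]
contact_force: [-0.3, -0.2, 0.5]
width: 0.0384
grip_force: 0.0
```

```bash
python3 -c "
from h import *
go((.4432,-.3082,.096),(.4432,-.3082,.0275))
seated((.617,-.3335),(.0115,.021),(.03,.035),'pics/s6.png')
p,d=robot.snapshot('top');cv2.imwrite('pics/top6.png',p[:,:,::-1])
p,d=robot.snapshot('side');P=cloud('side',d)
u,v=proj('side',[.4432,-.3082,.05]).astype(int)
a=cv2.resize(p[v-40:v+35,u-60:u+40,::-1],None,fx=5,fy=5,interpolation=2)
q,d=robot.snapshot('top');u,v=proj('top',[.617,-.3335,.02]).astype(int);b=cv2.resize(q[v-37:v+38,u-30:u+30,::-1],None,fx=5,fy=5,interpolation=2);cv2.imwrite('pics/s6.png',np.hstack([a,b]))
"
```

```text
t 26.65 tcp [ 0.4431 -0.3085  0.0963] yaw 13.990148184115412 tilt [-0.0001  0.0001 -1.    ] w 0.038408352184098014 grip 0.0 F [-0.296  -0.2054  0.4992] q [-0.6865  0.3983  1.7559  0.      0.9875 -0.9306]
-> (0.4432, -0.3082, 0.096) shift cm [0.0246 0.0204 0.0273]
-> (0.4432, -0.3082, 0.0275) shift cm [-0.0006  0.0004  6.85  ]
side 0.0115 0.021 [(14, 22.4), (16, 22.1)]
side 0.03 0.035 [(16, 17.8), (2, 19.6), (21, 17.0)]
top 0.0115 0.021 [(29, 24.2), (31, 25.2), (32, 24.3), (28, 24.6)]
top 0.03 0.035 [(32, 20.7), (32, 21.5), (30, 20.4), (35, 21.0)]
```

View pics/s6.png

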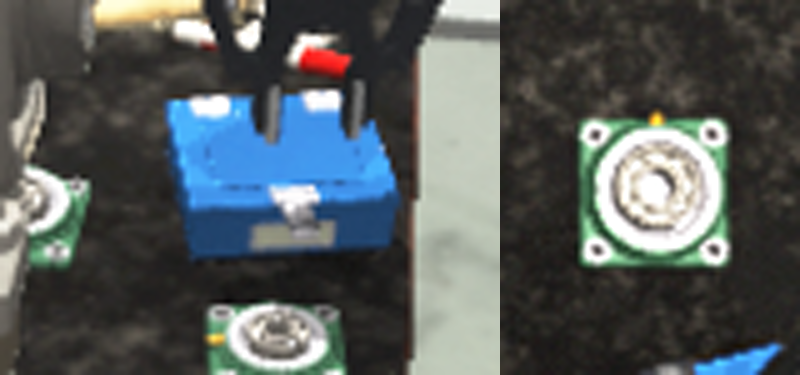

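Bearing_47 lies level in the medium housing (right half of the picture). The open fingers stand above the box tongue at about side (348,160), so I'll pinch the tongue now.

>>> jog_arm --plan '[[[0, 0, 1.5], [0, 0, 0]], [[0, 0, 2], [0, 0, 0]], [[0, 0, 1.5], [0, 0, 0]], [[0, 0, 1], [0, 0, 0]], [[0, 0, 0.6], [0, 0, 0]], [[0, 0, 0.3], [0, 0, 0]], [[0, 0, 0], [0, 0, 0]], [[0, 0, 0], [0, 0, 0]]]'

```text
time: 27.9
tcp_pos: [0.4434, -0.3088, 0.0277]
tool_rot: [0.0, 0.616, 0.788, -0.0]
contact_force: [0.1, -0.6, 0.5]
width: 0.0386
grip_force: 0.0
```

>>> jog_arm --plan '[[[0, 0, 0], [0, 0, 0]], [[0, 0, 0], [0, 0, 0]], [[0, 0, 0], [0, 0, 0]], [[0, 0, 0], [0, 0, 0]], [[0, 0, 0], [0, 0, 0]], [[0, 0, 0], [0, 0, 0]], [[0, 0, 0], [0, 0, 0]], [[0, 0, 0], [0, 0, 0]]]' --gripper 255 --force 40

```text
time: 28.9
tcp_pos: [0.4433, -0.3087, 0.0277]
tool_rot: [0.0, 0.616, 0.788, 0.0]
contact_force: [-0.0, -0.4, 5.9]
width: 0.015
grip_force: 41.3
```

```bash
python3 -c "
import numpy as np
th=np.r_[0,np.cumsum(np.r_[.06,.09,[.115]*12,.1,.09,.06,.04])];print(th[-1],len(th))
print(np.round(np.c_[np.diff(13.1*np.cos(th)),-np.diff(13.1*np.sin(th))],2).tolist())"
```

```text
1.8200000000000003 19
[[-0.02, -0.79], [-0.12, -1.17], [-0.31, -1.47], [-0.48, -1.43], [-0.64, -1.36], [-0.79, -1.28], [-0.93, -1.18], [-1.06, -1.07], [-1.18, -0.94], [-1.28, -0.8], [-1.36, -0.65], [-1.43, -0.49], [-1.47, -0.32], [-1.5, -0.15], [-1.31, 0.01], [-1.17, 0.12], [-0.77, 0.14], [-0.51, 0.12]]
```

>>> jog_arm --plan '[[[-0.02, 0, -0.79], [0, 0, 0]], [[-0.12, 0, -1.17], [0, 0, 0]], [[-0.31, 0, -1.47], [0, 0, 0]], [[-0.48, 0, -1.43], [0, 0, 0]], [[-0.64, 0, -1.36], [0, 0, 0]], [[-0.79, 0, -1.28], [0, 0, 0]], [[-0.93, 0, -1.18], [0, 0, 0]], [[-1.06, 0, -1.07], [0, 0, 0]]]'

```text
time: 29.9
tcp_pos: [0.4535, -0.3513, 0.1253]
tool_rot: [0.0, 0.616, 0.788, -0.0]
contact_force: [3.2, -4.8, -9.8]
width: 0.0145
grip_force: 39.1
```

>>> jog_arm --plan '[[[-1.18, 0, -0.94], [0, 0, 0]], [[-1.28, 0, -0.8], [0, 0, 0]], [[-1.36, 0, -0.65], [0, 0, 0]], [[-1.43, 0, -0.49], [0, 0, 0]], [[-1.47, 0, -0.32], [0, 0, 0]], [[-1.5, 0, -0.15], [0, 0, 0]], [[-1.31, 0, 0.01], [0, 0, 0]], [[-1.17, 0, 0.12], [0, 0, 0]]]'

```text
time: 30.9
tcp_pos: [0.4789, -0.456, 0.1574]
tool_rot: [-0.0, 0.616, 0.788, -0.001]
contact_force: [-4.2, 0.9, 3.1]
width: 0.0142
grip_force: 38.9
```

>>> jog_arm --plan '[[[-0.77, 0, 0.14], [0, 0, 0]], [[-0.51, 0, 0.12], [0, 0, 0]], [[0, 0, 0], [0, 0, 0]], [[0, 0, 0], [0, 0, 0]], [[0, 0, 0], [0, 0, 0]], [[0, 0, 0], [0, 0, 0]], [[0, 0, 0], [0, 0, 0]], [[0, 0, 0], [0, 0, 0]]]'

```text
time: 31.9
tcp_pos: [0.482, -0.4686, 0.1553]
tool_rot: [0.0, 0.616, 0.788, -0.001]
contact_force: [-4.0, -0.6, 3.7]
width: 0.0137
grip_force: 39.3
```

```bash
python3 -c "
from h import *
go((.4747,-.4353,.0275))
p,d=robot.snapshot('side')
u,v=proj('side',[.47,-.4,.08]).astype(int)
cv2.imwrite('pics/s7.png',cv2.resize(p[max(v-70,0):v+60,u-70:u+70,::-1],None,fx=4,fy=4,interpolation=2))
"
```

```text
t 31.9 tcp [ 0.482  -0.4686  0.1553] yaw 13.979013731950598 tilt [-0.0006 -0.0024 -1.    ] w 0.013748074084833218 grip 39.271307587623596 F [-4.0377 -0.6433  3.6921] q [-0.833   0.4979  1.3902 -0.0022  1.2522 -1.0763]
-> (0.4747, -0.4353, 0.0275) shift cm [ 3.4379  0.1153 12.772 ]
```

View pics/s7.png

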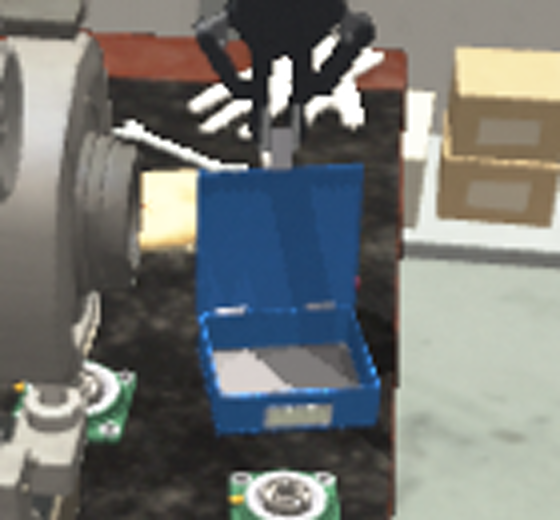

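The lid stands open, leaning back past vertical, with the tongue at about side (347,50 in crop coordinates) and the box inside visible. I'll release and go for bearing_22.

>>> jog_arm --plan '[[[0, 0, 0], [0, 0, 0]], [[0, 0, 0], [0, 0, 0]], [[0, 0, 0], [0, 0, 0]], [[0, 0, -1], [0, 0, 0]], [[0, 0, -2.5], [0, 0, 0]], [[0, 0, -3.5], [0, 0, 0]], [[2, 0.2, 0], [0, 0, 0]], [[4, 0.3, 0], [0, 0, 0]]]' --gripper 140

```text
time: 32.95
tcp_pos: [0.4738, -0.4088, 0.2259]
tool_rot: [0.002, 0.616, 0.788, -0.0]
contact_force: [0.4, 1.1, 0.3]
width: 0.0382
grip_force: 0.0
```

>>> jog_arm --plan '[[[5.2, 0.4, 0], [0, 0, 0]], [[5.2, 0.4, 0], [0, 0, 0]], [[5.2, 0.4, 0], [0, 0, 0]], [[5.2, 0.4, 0], [0, 0, 0]], [[5.2, 0.4, 0], [0, 0, 0]], [[5, 2.6, 0], [0, 0, 0]], [[5, 2.6, 0], [0, 0, 0]], [[5, 2.6, 0], [0, 0, 0]]]'

```text
time: 33.95
tcp_pos: [0.4697, 0.0158, 0.2256]
tool_rot: [0.001, 0.616, 0.788, 0.001]
contact_force: [0.4, 0.1, -0.8]
width: 0.039
grip_force: 0.0
```

>>> jog_arm --plan '[[[4, 2.1, 0], [0, 0, 0]], [[2.1, 1.1, 0], [0, 0, 0]], [[1, 0.6, 0], [0, 0, 0]], [[0, 0, 4], [0, 0, 0]], [[0, 0, 5], [0, 0, 0]], [[0, 0, 4], [0, 0, 0]], [[0, 0, 2], [0, 0, 0]], [[0, 0, 0], [0, 0, 0]]]'

```text
time: 34.95
tcp_pos: [0.4875, 0.0913, 0.0733]
tool_rot: [-0.001, 0.616, 0.788, -0.001]
contact_force: [-1.0, 0.1, -0.1]
width: 0.0383
grip_force: 0.0
```

```bash
python3 -c "
from h import *
go((.489,.0929,.06),(.489,.0929,.002))
p,d=robot.snapshot('top');t=p[:,:,::-1].copy();P=cloud('top',d)
m=(P[...,2]>.1)&(abs(P[...,0]-.47)<.12)&(P[...,1]<-.3);print('lid pts',m.sum(),P[m].mean(0) if m.any() else 0)
p,d=robot.snapshot('side');P=cloud('side',d)
m=(P[...,2]>.1)&(abs(P[...,0]-.47)<.1)&(P[...,1]<-.4)&(P[...,1]>-.6);print('lid pts',m.sum(),P[m].mean(0) if m.any() else 0)
"
```

```text
t 34.95 tcp [0.4875 0.0913 0.0733] yaw 13.942357225508708 tilt [-0.0035 -0.0006 -1.    ] w 0.03832194939940443 grip 0.0 F [-1.0174  0.1243 -0.1207] q [ 0.1001  0.3822  1.8713 -0.0003  0.8916 -0.1431]
-> (0.489, 0.0929, 0.06) shift cm [0.121  0.1923 1.3276]
-> (0.489, 0.0929, 0.002) shift cm [-0.0017  0.0206  5.8   ]
lid pts 713 [ 0.4807 -0.4644  0.1276]
lid pts 0 0
```

>>> jog_arm --plan '[[[0.12, 0.18, 1.5], [0, 0, 0]], [[0, 0, 2], [0, 0, 0]], [[0, 0, 1.5], [0, 0, 0]], [[0, 0, 1], [0, 0, 0]], [[0, 0, 0.7], [0, 0, 0]], [[0, 0, 0.35], [0, 0, 0]], [[0, 0, 0], [0, 0, 0]], [[0, 0, 0], [0, 0, 0]]]'

```text
time: 36.05
tcp_pos: [0.4904, 0.0937, 0.0042]
tool_rot: [0.0, 0.616, 0.788, 0.0]
contact_force: [-0.6, -0.3, 0.5]
width: 0.0383
grip_force: 0.0
```

>>> jog_arm --plan '[[[0, 0, 0], [0, 0, 0]], [[0, 0, 0], [0, 0, 0]], [[0, 0, 0], [0, 0, 0]], [[0, 0, 0], [0, 0, 0]], [[0, 0, 0], [0, 0, 0]], [[0, 0, 0], [0, 0, 0]], [[0, 0, 0], [0, 0, 0]], [[0, 0, 0], [0, 0, 0]]]' --gripper 255 --force 30

```text
time: 37.05
tcp_pos: [0.4904, 0.0937, 0.0044]
tool_rot: [0.0, 0.616, 0.788, 0.0]
contact_force: [-0.2, 0.3, 6.4]
width: 0.0187
grip_force: 29.4
```

>>> jog_arm --plan '[[[0, 0, -0.5], [0, 0, 0]], [[0, 0, -1.5], [0, 0, 0]], [[0, 0, -3], [0, 0, 0]], [[0, 0, -4], [0, 0, 0]], [[0, 0, -3], [0, 0, 0]], [[0, 0, -1], [0, 0, 0]], [[0, 0, 0], [0, 0, 0]], [[0, 0, 0], [0, 0, 0]]]'

```text
time: 38.05
tcp_pos: [0.489, 0.0935, 0.1326]
tool_rot: [-0.001, 0.616, 0.788, -0.001]
contact_force: [-0.1, -0.9, -0.3]
width: 0.019
grip_force: 29.3
```

```bash
python3 -c "
from h import *
held(.012)
go((.43,-.1,.13),(.4615,-.38,.13),(.4615,-.38,.02))
"
```

```text
held n 60 z-tcp mm hist (array([ 0,  0,  0,  1,  5,  8, 10, 22,  6,  1,  1,  0,  1,  0,  1,  2,  1]), array([-14, -12, -10,  -8,  -6,  -4,  -2,   0,   2,   4,   6,   8,  10,
        12,  14,  16,  18,  20]))
t 38.1 tcp [0.4889 0.0935 0.1325] yaw 13.98918218581644 tilt [-0.0031 -0.0003 -1.    ] w 0.018421966926882014 grip 29.330971240997314 F [-0.459   0.5421  0.0521] q [ 0.1041  0.3039  1.7988 -0.      1.042  -0.14  ]
-> (0.43, -0.1, 0.13) shift cm [-17.3541 -10.3956   0.2709]
-> (0.4615, -0.38, 0.13) shift cm [-27.931   -3.7121  -0.0002]
-> (0.4615, -0.38, 0.02) shift cm [-0.0045  0.0335 10.9999]
```

>>> jog_arm --plan '[[[-2, -1.2, 0], [0, 0, 0]], [[-4, -2.4, 0], [0, 0, 0]], [[-4.5, -2.7, 0], [0, 0, 0]], [[-4.5, -2.7, 0], [0, 0, 0]], [[-2.35, -1.4, 0], [0, 0, 0]], [[-4, -0.5, 0], [0, 0, 0]], [[-5, -0.7, 0], [0, 0, 0]], [[-5, -0.7, 0], [0, 0, 0]]]'

```text
time: 39.1
tcp_pos: [0.4459, -0.2414, 0.1327]
tool_rot: [-0.001, 0.616, 0.788, 0.0]
contact_force: [1.2, -0.8, 0.1]
width: 0.0188
grip_force: 29.3
```

>>> jog_arm --plan '[[[-5, -0.7, 0], [0, 0, 0]], [[-4, -0.5, 0], [0, 0, 0]], [[-3, -0.4, 0], [0, 0, 0]], [[-1.9, -0.2, 0], [0, 0, 0]], [[0, 0, 2], [0, 0, 0]], [[0, 0, 2.5], [0, 0, 0]], [[0, 0, 1.5], [0, 0, 0]], [[0, 0, 0], [0, 0, 0]]]'

```text
time: 40.1
tcp_pos: [0.4617, -0.3782, 0.0723]
tool_rot: [-0.002, 0.616, 0.788, 0.0]
contact_force: [-0.0, -0.5, 0.2]
width: 0.0186
grip_force: 29.4
```

```bash
python3 -c "
from h import *
held(.012)
go((.4615,-.38,.06),(.4615,-.38,.0085))
"
```

```text
held n 26 z-tcp mm hist (array([0, 0, 0, 3, 1, 2, 9, 2, 1, 0, 2, 1, 1, 1, 1, 0, 1]), array([-14, -12, -10,  -8,  -6,  -4,  -2,   0,   2,   4,   6,   8,  10,
        12,  14,  16,  18,  20]))
t 40.15 tcp [ 0.4625 -0.3789  0.0734] yaw 14.013617973826413 tilt [-0.0011  0.0011 -1.    ] w 0.01857101715319456 grip 29.350179433822632 F [ 0.2733 -0.0585 -0.6121] q [-0.7571  0.4926  1.65    0.0001  1.0006 -1.0017]
-> (0.4615, -0.38, 0.06) shift cm [-0.0847 -0.1191  1.3361]
-> (0.4615, -0.38, 0.0085) shift cm [-0.0071  0.0041  5.15  ]
```

>>> jog_arm --plan '[[[0, 0, 1.3], [0, 0, 0]], [[0, 0, 1.5], [0, 0, 0]], [[0, 0, 1.2], [0, 0, 0]], [[0, 0, 0.9], [0, 0, 0]], [[0, 0, 0.7], [0, 0, 0]], [[0, 0, 0.5], [0, 0, 0]], [[0, 0, 0.3], [0, 0, 0]], [[0, 0, 0], [0, 0, 0]]]'

```text
time: 41.15
tcp_pos: [0.4626, -0.3795, 0.0099]
tool_rot: [-0.0, 0.616, 0.788, -0.0]
contact_force: [-0.7, -0.6, -1.0]
width: 0.019
grip_force: 29.4
```

>>> jog_arm --plan '[[[0, 0, 0], [0, 0, 0]], [[0, 0, 0], [0, 0, 0]], [[0, 0, 0], [0, 0, 0]], [[0, 0, 0], [0, 0, 0]], [[0, 0, -1], [0, 0, 0]], [[0, 0, -3], [0, 0, 0]], [[0, 0, -5], [0, 0, 0]], [[0, 0, -5], [0, 0, 0]]]' --gripper 150

```text
time: 42.15
tcp_pos: [0.4624, -0.3793, 0.1517]
tool_rot: [-0.0, 0.616, 0.788, 0.0]
contact_force: [1.6, -0.3, -0.7]
width: 0.0351
grip_force: 0.0
```

>>> jog_arm --plan '[[[0, 0, -4], [0, 0, 0]], [[0, 0, -3], [0, 0, 0]], [[0, 0, -1], [0, 0, 0]], [[0, 0, 0], [0, 0, 0]], [[0, 0, 0], [0, 0, 0]], [[0, 0, 0], [0, 0, 0]], [[0, 0, 0], [0, 0, 0]], [[0, 0, 0], [0, 0, 0]]]'

```text
time: 43.15
tcp_pos: [0.4626, -0.3794, 0.2294]
tool_rot: [-0.0, 0.616, 0.788, 0.0]
contact_force: [0.0, -0.6, 0.3]
width: 0.0353
grip_force: 0.0
```

```bash
python3 -c "
from h import *
go((.482,-.4686,.225),(.482,-.4686,.156))
p,d=robot.snapshot('side')
u,v=proj('side',[.4615,-.38,.01]).astype(int)
cv2.imwrite('pics/s8.png',cv2.resize(p[v-75:v+40,u-60:u+60,::-1],None,fx=5,fy=5,interpolation=2))
"
```

```text
t 43.15 tcp [ 0.4626 -0.3794  0.2294] yaw 13.988718565959635 tilt [-0.0006  0.0006 -1.    ] w 0.03533245845194879 grip 0.0 F [ 0.0239 -0.5809  0.3345] q [-0.7576  0.3409  1.4588  0.      1.3427 -1.0017]
-> (0.482, -0.4686, 0.225) shift cm [-9.1231 -0.2681  0.432 ]
-> (0.482, -0.4686, 0.156) shift cm [-0.0052  0.0032  6.9   ]
```

View pics/s8.png

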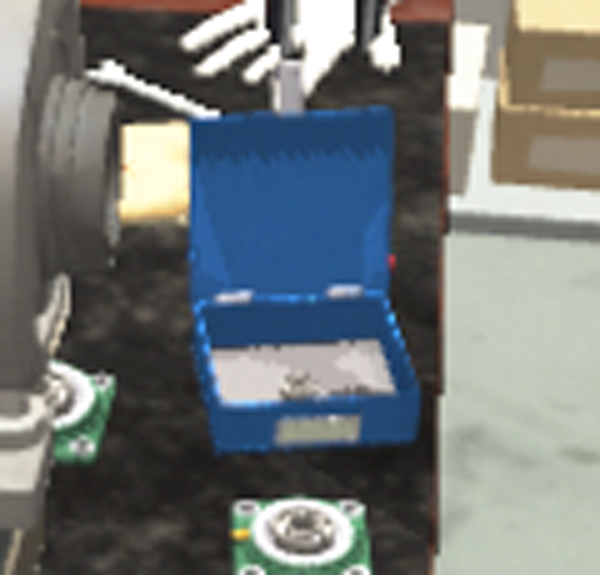

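Bearing_22 lies inside the box, at about crop (300,385), and the lid stays open with its tongue at crop (288,85). I'll pinch the tongue again and bring the lid down.

>>> jog_arm --plan '[[[-2, 0, 0], [0, 0, 0]], [[-3, -0.1, 0], [0, 0, 0]], [[-3, -0.1, 0], [0, 0, 0]], [[-1.5, 0, 0], [0, 0, 0]], [[0, 0, 2], [0, 0, 0]], [[0, 0, 3], [0, 0, 0]], [[0, 0, 1.6], [0, 0, 0]], [[0, 0, 0.8], [0, 0, 0]]]'

```text
time: 44.2
tcp_pos: [0.4834, -0.4719, 0.1548]
tool_rot: [-0.001, 0.616, 0.788, 0.0]
contact_force: [0.7, 0.7, 0.6]
width: 0.0352
grip_force: 0.0
```

>>> jog_arm --plan '[[[0, 0, 0], [0, 0, 0]], [[0, 0, 0], [0, 0, 0]], [[0, 0, 0], [0, 0, 0]], [[0, 0, 0], [0, 0, 0]], [[0, 0, 0], [0, 0, 0]], [[0, 0, 0], [0, 0, 0]], [[0, 0, 0], [0, 0, 0]], [[0, 0, 0], [0, 0, 0]]]' --gripper 255 --force 40

```text
time: 45.2
tcp_pos: [0.4827, -0.4723, 0.1561]
tool_rot: [-0.001, 0.616, 0.788, -0.001]
contact_force: [-6.2, -1.0, -2.3]
width: 0.0144
grip_force: 39.3
```

```bash
python3 -c "
from h import *
go((.4747,-.4353,.0275))
p,d=robot.snapshot('side');P=cloud('side',d)
print((P[40:60,330:365,1]*1000).astype(int)[::4,::4])
th=1.83-np.r_[0,np.cumsum(np.r_[.04,.07,[.11]*14,.09,.06,.03])];print(th[-1],len(th))
print(np.round(np.c_[np.diff(13.1*np.cos(th)),-np.diff(13.1*np.sin(th))],2).tolist())"
```

```text
t 45.2 tcp [ 0.4827 -0.4723  0.1561] yaw 13.983903028995512 tilt [-0.0015 -0.0002 -1.    ] w 0.014357651987783892 grip 39.29135262966156 F [-6.2378 -1.0386 -2.2919] q [-0.8364  0.5023  1.3798 -0.0013  1.2603 -1.08  ]
-> (0.4747, -0.4353, 0.0275) shift cm [ 3.7842  0.1354 12.8576]
[[-1744  -450  -440  -436  -435  -436  -442  -452 -1742]
 [-1740  -450  -443  -438  -437  -433  -445  -458 -2151]
 [-2124  -452  -439  -441  -439  -437  -442  -460 -2156]
 [-2112  -451  -440  -436  -434  -438  -446  -475 -2139]
 [ -468  -456  -457  -460  -460  -465  -464  -471 -2147]]
-6.661338147750939e-16 20
[[0.51, -0.12], [0.9, -0.17], [1.43, -0.14], [1.44, 0.02], [1.43, 0.18], [1.4, 0.34], [1.36, 0.49], [1.29, 0.63], [1.22, 0.77], [1.12, 0.9], [1.02, 1.02], [0.9, 1.12], [0.77, 1.22], [0.63, 1.29], [0.49, 1.36], [0.34, 1.4], [0.16, 1.17], [0.05, 0.78], [0.01, 0.39]]
```

>>> jog_arm --plan '[[[0.6, 0, -0.05], [0, 0, 0]], [[0.9, 0, -0.17], [0, 0, 0]], [[1.43, 0, -0.14], [0, 0, 0]], [[1.44, 0, 0.02], [0, 0, 0]], [[1.43, 0, 0.18], [0, 0, 0]], [[1.4, 0, 0.34], [0, 0, 0]], [[1.36, 0, 0.49], [0, 0, 0]], [[1.29, 0, 0.63], [0, 0, 0]]]'

```text
time: 46.25
tcp_pos: [0.4601, -0.3778, 0.1479]
tool_rot: [0.003, 0.616, 0.788, -0.001]
contact_force: [-9.8, 4.3, 20.5]
width: 0.0146
grip_force: 39.9
```

>>> jog_arm --plan '[[[1.35, 0, 0.77], [0, 0, 0]], [[1.25, 0, 0.9], [0, 0, 0]], [[1.1, 0, 1.02], [0, 0, 0]], [[0.95, 0, 1.12], [0, 0, 0]], [[0.8, 0, 1.22], [0, 0, 0]], [[0.65, 0, 1.29], [0, 0, 0]], [[0.5, 0, 1.36], [0, 0, 0]], [[0.34, 0, 1.4], [0, 0, 0]]]'

```text
time: 47.25
tcp_pos: [0.4426, -0.3054, 0.0526]
tool_rot: [-0.002, 0.616, 0.788, 0.002]
contact_force: [-2.2, 9.0, 4.8]
width: 0.0142
grip_force: 55.6
```

```bash
python3 -c "
from h import *
go((.4747-.132*.2416,-.4353+.132*.9704,.0275))"
```

```text
t 47.25 tcp [ 0.4426 -0.3054  0.0526] yaw 13.93672794356104 tilt [-0.0005  0.0053 -1.    ] w 0.014198124992105581 grip 55.60459077358246 F [-2.2317  9.0287  4.8217] q [-0.6852  0.4561  1.8025  0.0049  0.8867 -0.9316]
-> (0.4428088, -0.3072072, 0.0275) shift cm [-0.1927 -0.0203  2.5057]
```

>>> jog_arm --plan '[[[0, 0, 0.9], [0, 0, 0]], [[-0.1, 0, 0.7], [0, 0, 0]], [[-0.1, 0, 0.5], [0, 0, 0]], [[0, 0, 0.25], [0, 0, 0]], [[0, 0, 0.1], [0, 0, 0]], [[0, 0, 0], [0, 0, 0]], [[0, 0, 0], [0, 0, 0]], [[0, 0, 0], [0, 0, 0]]]'

```text
time: 48.25
tcp_pos: [0.4422, -0.3044, 0.0274]
tool_rot: [-0.004, 0.616, 0.787, 0.003]
contact_force: [-0.1, 17.6, 3.7]
width: 0.014
grip_force: 63.2
```

>>> jog_arm --plan '[[[0, 0, 0], [0, 0, 0]], [[0, 0, 0], [0, 0, 0]], [[0, 0, 0], [0, 0, 0]], [[0, 0, 0], [0, 0, 0]], [[0, 0, -1], [0, 0, 0]], [[0, 0, -3], [0, 0, 0]], [[0, 0, -5], [0, 0, 0]], [[0, 0, -5], [0, 0, 0]]]' --gripper 140

```text
time: 49.25
tcp_pos: [0.4433, -0.3111, 0.1694]
tool_rot: [-0.0, 0.616, 0.788, 0.0]
contact_force: [0.0, -0.7, 0.3]
width: 0.0384
grip_force: 0.0
```

>>> jog_arm --plan '[[[2, 0, -3], [0, 0, 0]], [[4, -1, -1], [0, 0, 0]], [[5, -1, 0], [0, 0, 0]], [[5, 0, 0], [0, 0, 0]], [[4, 0, 0], [0, 0, 0]], [[2, 0, 0], [0, 0, 0]], [[0, 0, 0], [0, 0, 0]], [[0, 0, 0], [0, 0, 0]]]'

```text
time: 50.25
tcp_pos: [0.3716, -0.1033, 0.2081]
tool_rot: [0.001, 0.616, 0.788, 0.0]
contact_force: [0.9, -0.1, 0.4]
width: 0.0388
grip_force: 0.0
```

```bash
python3 -c "
from h import *
go()
q,d=robot.snapshot('top');P=cloud('top',d);cv2.imwrite('pics/t9.png',q[:,:,::-1])
for c in((.4615,-.3819),(.4439,-.311)):
    u,v=proj('top',[*c,.038]).astype(int);print(c,1000*np.median(P[v-1:v+2,u-1:u+2,2]))
p,d=robot.snapshot('side');cv2.imwrite('pics/s9.png',cv2.resize(p[110:370,220:400,::-1],None,fx=2.3,fy=2.3,interpolation=2))
for a,b,o in(((.4428,.2255),(.017,.029),(.037,.043)),((.4517,-.23),(.009,.016),(.024,.029)),((.617,-.3335),(.0115,.021),(.03,.035))): seated(a,b,o,'pics/x.png')
"
```

```text
t 50.25 tcp [ 0.3716 -0.1033  0.2081] yaw 13.998147945312502 tilt [ 0.0014 -0.001  -1.    ] w 0.03877781550952566 grip 0.0 F [ 0.9388 -0.1203  0.405 ] q [-0.3802  0.059   1.8985 -0.0005  1.1825 -0.6244]
(0.4615, -0.3819) 42.52066076475089
(0.4439, -0.311) 43.05137682924511
side 0.017 0.029 [(98, 25.0), (97, 25.0), (102, 24.8), (98, 24.8)]
side 0.037 0.043 [(56, 19.4), (66, 19.7), (76, 20.1), (90, 19.5)]
top 0.017 0.029 [(56, 26.2), (58, 27.9), (57, 27.1), (60, 27.1)]
top 0.037 0.043 [(64, 21.1), (59, 21.9), (52, 21.8), (48, 22.3)]
side 0.009 0.016 [(12, 18.0), (15, 17.1), (15, 19.0), (16, 19.1)]
side 0.024 0.029 [(16, 15.0), (12, 15.1), (21, 15.9), (17, 15.9)]
top 0.009 0.016 [(18, 19.8), (20, 21.3), (14, 20.4), (17, 21.2)]
top 0.024 0.029 [(28, 18.2), (24, 17.5), (28, 19.3), (27, 18.0)]
side 0.0115 0.021 [(14, 22.8), (2, 10.0), (17, 21.8)]
side 0.03 0.035 [(14, 18.1), (2, 18.8), (20, 16.2)]
top 0.0115 0.021 [(29, 25.0), (28, 23.7), (33, 24.3), (30, 24.0)]
top 0.03 0.035 [(31, 21.5), (32, 20.8), (33, 20.2), (37, 21.4)]
```

View pics/s9.png

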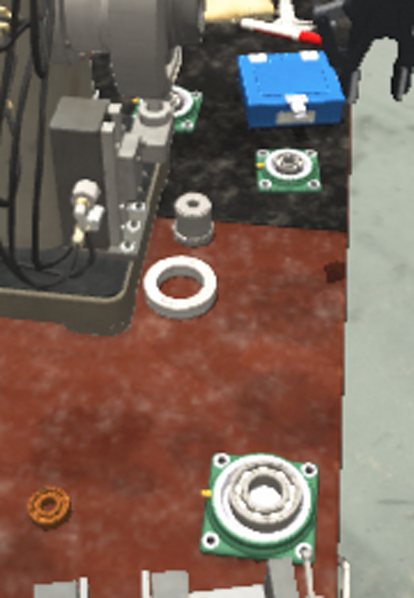

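The side view shows the lid shut, all three bearings level in their housings, and the setting ring in its original place. The arm is clear of everything, so I'm handing in.

```bash
python3 -c "
from workcell import robot
print(robot.finish_job())"
```

```text
the job is handed in; nothing more can be done
None
```

The job is handed in at about 51 s of the 144 s allowed: in the last pictures the three larger bearings sit level in their matching housings, the box lid is shut (the smallest bearing was seen inside before it closed), and the setting ring is where it was; the judge's result was not shown.

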